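# Set the fence and load the sample carriers on the autosampler deck

### The arm

A 6-joint arm with a two-finger parallel gripper is mounted at the origin on the work surface. World frame = base frame: x ahead of the robot, y to its left, z up, the work surface at z = 0. Lengths are in mm, angles in degrees, forces in N, time in s.
With the tool pointing down it reaches from about 200 to 875 mm from the base axis. Payload 3.4 kg.
Tool frame: the origin (TCP) lies on the centre line of the jaws, within the pads' length; the fingertips stand 19 mm ahead of it and the grasp point (between the pads) is the TCP; z points along the fingers, y is the line along which they close (so a half turn about z gives the same grasp; the last joint's range is limited). The gripper opens to 94 mm and grips with 3 to 60 N. Pads are 16 mm wide; open, the fingers measure 119 mm over their backs; the gripper's body (75 mm by 177 mm) begins 78 mm behind the grasp point.
Start: joints at [68.698, 15.808, 86.224, -0, 77.962, -6.933], TCP at [142.718, 557.041, 224.493] pointing down, gripper open.
Joint ranges: [-165.64, 165.64], [-43.16, 119.46], [12.63, 154.43], [-67.54, 247.53], [6.08, 155.33], [-154.97, 154.97]. Speed limits (degrees/s): [147.25, 147.25, 180, 180, 180, 180].

### API

Orientations are given as [roll, pitch, yaw] about the fixed x, y, z axes, in that order (R = Rz(yaw) Ry(pitch) Rx(roll)).
In Python, from station import * gives the robot as it stands.
- The arm moves only by the tool carry_out, never from a script. Its argument "series" is a list of rows, each a list of 2 entries, a list of its own where there are three numbers: the shift along the tool's x, y, z as a fraction of full scale, then the turn about the tool's z as a fraction of full scale. In form: [[[dx, dy, dz], turn], ...]. A call has 1 to 12 rows; each row is the pose to reach, as a shift and turn from the pose commanded when the call began, along the tool's axes at that moment, turning the shorter way round; what a row does not reach only later rows make up. Full scale, the value 1, is 20 cm for a shift and pi rad for a turn. A row lasts 1/10 s, in which the tool goes at most 50 mm and 8.59 degrees, less where a joint would pass 70% of its speed; a pose out of reach is approached as far as the arm can. A call with a number of a shift or a turn outside -1 to 1 is refused whole. A call with a gripper value outside its range is refused whole. "claw" is the opening, from 0 (shut) to 1 (fully open), set as the call begins (left out, the last holds). The fingers move at their own pace and stop on an object; the grip force is fixed at half the most. Time passes only in rows, so rows that repeat a pose let the fingers close. It gives the time, the measured TCP pose, the force, the opening and the grip force at its end, in the units of the state.
- observe(): the state, without advancing time (a new reading comes with each control period).
- capture(name): name is "scene" or "top" or "wrist"; returns the picture (420x560x3 uint8, red, green, blue); there is no depth.
- camera_params(name): a dict with "vfov" (degrees; the focal length in pixels is half the picture's height over the tangent of half this angle, whatever the lens; pixels are square), "cx", "cy" (the principal point, pixels), "R" (3x3) and "t" (3): a world point X has camera coordinates R X + t; the wrist camera has in their place "hand_eye" (4x4, takes a point from camera to tool coordinates, whose origin is the TCP and whose axes are the flange's). Camera axes: x right, y down, z forward; pixel columns grow to the right and rows downward; lengths in mm; the calibration is good to about 2 mm. A picture is of the moment at which its call begins: read the wrist's pose just before it. camera_params takes no time and is no camera call.
- sign_off(): hands the job in; it is judged then, once.
The state is a dict: "time_s": time; "q": joint angles; "dq": joint speeds; "effort": joint torques, N m; "tool_pos": TCP position; "eef_rot": TCP orientation; "ft_force": force on the tool from outside, world axes, zero at the start; "torque": the same for the moment, N m; "finger_gap": finger opening in mm; "finger_force": force on a finger pad.
Only numpy, scipy, OpenCV 4.12 (cv2) and the standard library are available. Lean on these libraries where they do the work, as an engineer would, in place of code of your own. Each camera call takes 0.05 s, during which the arm holds its last target. There are 200 camera calls.

### The job

Set up the autosampler deck on the bench. First slide the slotted fence rail until its face lines up with the black line on the white tab, and tighten both clamp knobs fully clockwise; then load every sample carrier from the bench, one to a lane, lying flat on the deck, its long side pushed fully home against the two dowels of its lane and its end against the fence. Do not disturb the bottle, the beaker or the cap box.

Things in the scene. Friction and masses are not known exactly. Their poses are not given: they have to be found in the camera images.
- deck: Fixed grey anodised plate, 280 (x) x 360 (y) x 15 mm, top 15 mm above the bench; place and yaw vary. Origin on its underside; it spans x = -110 to +170, y = +-180 mm. Four lanes lie side by side along y, each with two upright steel dowels, 10 mm in diameter, 20 mm tall above the deck, on its +y side at deck x = -8 and +26 mm. The fence rail crosses the lanes' +x end.
- lane0 (a point): On the deck's top at deck x = 0, y = +110 mm: the line (along deck x) where a carrier's middle lies when it touches that lane's dowels. The dowels' -y flanks, which the carrier's long side must touch, are 25 mm to the +y side of it (dowel axes 30 mm). Axes as the deck's.
- lane1 (a point): The same for the lane at deck y = +30 mm.
- lane2 (a point): The same for the lane at deck y = -50 mm.
- lane3 (a point): The same for the lane at deck y = -130 mm.
- rail (a joint): Slide of the steel fence rail, the end stop of all lanes, in m: 0 = farthest to the deck's +x; grows to 0.052 as it moves to the deck's -x. It starts between 0 and 0.008, always farther to +x than the mark. About 4 N of friction while the knobs are loose, and it stays where it is left; with both knobs tight it is clamped.
- rail_face (a point): Point at deck y = 0 on the lower edge of the rail's face that looks to the deck's -x (the lanes), at deck top height; moves with the rail; axes as the deck's. Carriers touch this face. The rail is a bar 16 mm thick (x), 304 mm long (y = -157 to +147), 30 mm high. Two slotted ears, 8 mm thick, 32 mm wide, reach 72 mm back (+x) from it at y = +-80 mm, under the knobs.
- rail_top (a point): Point of the rail's top at deck y = 0, mid-thickness, 30.5 mm above the deck: a place to grip the bar across its 16 mm thickness (fingers closing along the deck's x).
- mark: White index tab, 30 (x) x 22 (y) x 2 mm, fixed on the deck near its +y edge, just past the rail's +y end, with a black line 2 mm wide across it along y. Origin at its middle, under the line; axes as the deck's. The rail is set when point rail_face is level with the line: x = 0 in this frame. Its place along the deck varies.
- knob_left (a joint): Angle of the black clamp knob at deck x = 105, y = +80 mm, behind the rail: 0 = loose; it grows to a stop at 1.5 rad = tight, turning clockwise seen from above. Turns with about 0.06 N m, a little more over the last half radian as it clamps; stays where it is left.
- knob_left_grip (a point): On the left knob's axis, 54 mm above the bench, at grip height of its upright wing: a bar 40 mm long (this point's x), 12 mm thick (its y), 37 to 63 mm above the bench, on a disc of 16 mm radius (28 to 37 mm above the bench). Turns with the knob.
- knob_right (a joint): The same for the clamp knob at deck x = 105, y = -80 mm.
- knob_right_grip (a point): The same point of the right knob.
- carrier0: Sample carrier, loose, about 0.4 kg: a steel plate 70 (x) x 50 (y) x 14 mm, six white vial caps flush in its top, and a grey upright handle in the middle, 40 mm long (x), 14 mm thick (y), 14 to 46 mm above the underside. Origin: middle of the underside. The same after a half turn; any lane will do. Home, its long sides run along deck x and its middle is 35 mm from the rail face. May be absent.
- carrier1: Sample carrier, loose, about 0.4 kg: a steel plate 70 (x) x 50 (y) x 14 mm, six white vial caps flush in its top, and a grey upright handle in the middle, 40 mm long (x), 14 mm thick (y), 14 to 46 mm above the underside. Origin: middle of the underside. The same after a half turn; any lane will do. Home, its long sides run along deck x and its middle is 35 mm from the rail face. May be absent.
- carrier2: Sample carrier, loose, about 0.4 kg: a steel plate 70 (x) x 50 (y) x 14 mm, six white vial caps flush in its top, and a grey upright handle in the middle, 40 mm long (x), 14 mm thick (y), 14 to 46 mm above the underside. Origin: middle of the underside. The same after a half turn; any lane will do. Home, its long sides run along deck x and its middle is 35 mm from the rail face. May be absent.
- carrier3: Sample carrier, loose, about 0.4 kg: a steel plate 70 (x) x 50 (y) x 14 mm, six white vial caps flush in its top, and a grey upright handle in the middle, 40 mm long (x), 14 mm thick (y), 14 to 46 mm above the underside. Origin: middle of the underside. The same after a half turn; any lane will do. Home, its long sides run along deck x and its middle is 35 mm from the rail face. May be absent.
- solvent: Amber solvent bottle, 64 mm in diameter, 150 mm tall, origin under its middle. Bystander.
- beaker: Glass beaker, 70 mm in diameter, 85 mm tall, origin under its middle. Bystander.
- cap_box: White open box, 80 x 60 x 35 mm, origin under its middle. Bystander.
Mind the look-alikes: they are no part of the job. What is shaped like the carrier1 but green or orange is not meant.

How it is judged:
By the outcome, as a careful person would: the job done as asked, in the order asked, and still so for the second after the job is handed in, with the robot touching nothing.
Of carrier0, carrier1, carrier2, carrier3 only 3 to 4 are there at a start; the rules pass over those that are not, and their reading is None.
At some moment in a run one of carrier0, carrier1, carrier2, carrier3 may be knocked a few centimetres aside while the robot is not near it.
Once in a run the grip may slacken for a moment while it holds something.
It also fails if it takes over 210 s, if anything falls off the work surface, if the arm or the gripper's body presses on something with over 40 N, if the wrist force passes 120 N, or if a joint passes its speed limit or range.

## Working session

There is one attempt and no reset: what is moved stays moved. The work goes in short steps, Python scripts to look and compute and a tool call to move; the robot and the scene stay as the last step left them, time stands still between calls to the robot, and variables do not carry over. Pictures are saved under pics/ and viewed, at most 14 in all, crops included, and the job is handed in when it is done.

Besides the shell and the picture viewer there is one more tool, called after "Emit:" in YAML: its name, and indented under it one key for each argument. carry_out: Moves the arm, as the interface text tells. Its arguments: {"type":"object","properties":{"series":{"type":"array"},"claw":{"type":"number"}},"required":["series"]}

```bash
ls; mkdir -p pics; python3 - <<'E'
from station import *
import cv2
print(observe())
for n in ("scene","top","wrist"):
    print(n,camera_params(n))
    cv2.imwrite(f"pics/{n}0.png",cv2.resize(capture(n)[:,:,::-1],(800,600),interpolation=cv2.INTER_CUBIC))
E
```

```text
pics
{'time_s': 0.0, 'q': array([ 6.86973994e+01,  1.58456218e+01,  8.62922677e+01,  2.07685948e-04,
        7.79622285e+01, -6.93230042e+00]), 'dq': array([-0.1830399 ,  0.06718802,  0.04130861,  0.09651907,  0.02213699,
        0.04886055]), 'effort': array([-1.62091994e-03, -4.04584622e+01, -2.37223631e+01,  7.00576860e-02,
        3.44346394e-02, -1.41347346e-04]), 'tool_pos': array([142.51755803, 556.52334873, 223.64515999]), 'eef_rot': array([-1.79900638e+02, -1.22854419e-02,  1.65629646e+02]), 'ft_force': array([ 0.45765015, -0.02235815,  1.25844175]), 'torque': array([-0.01738328,  0.02170655, -0.05094856]), 'finger_force': 0.0, 'finger_gap': 93.97788779317497}
scene {'vfov': 57.02509505256605, 'cx': 289.31197098415004, 'cy': 205.52332836096252, 'R': array([[-0.78521222,  0.61910641, -0.01220766],
       [ 0.52177913,  0.65089885, -0.55143198],
       [-0.33344911, -0.43936083, -0.83413054]]), 't': array([ 425.1867004 , -254.71351014, 1350.54456818])}
top {'vfov': 44.37326728366515, 'cx': 273.99060405226567, 'cy': 213.14390038466723, 'R': array([[-0.01462908, -0.99986567,  0.00739093],
       [-0.99611174,  0.01393113, -0.08699034],
       [ 0.08687569, -0.00863478, -0.99618174]]), 't': array([5.39345935e-01, 5.31172903e+02, 1.47142687e+03])}
wrist {'vfov': 65.38548236418492, 'cx': 276.01354852328694, 'cy': 207.60470078090069, 'hand_eye': array([[-3.74642084e-04, -9.73969179e-01, -2.26680166e-01,
         6.45654492e+01],
       [ 9.99999914e-01, -4.05156297e-04,  8.80875223e-05,
        -8.13617119e-01],
       [-1.77635428e-04, -2.26680113e-01,  9.73969247e-01,
        -1.59824267e+02],
       [ 0.00000000e+00,  0.00000000e+00,  0.00000000e+00,
         1.00000000e+00]])}
```

View pics/scene0.png

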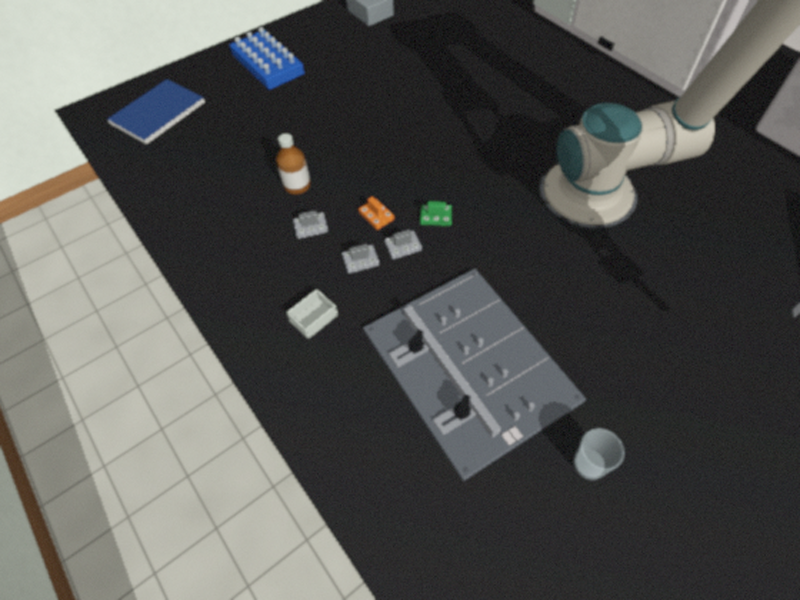

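View pics/top0.png

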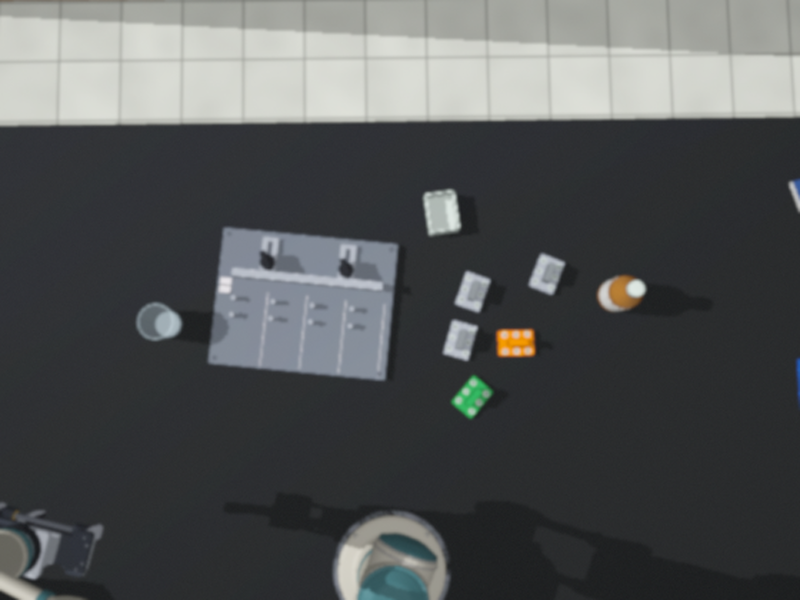

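Scene picture: deck with corners (365,327), (475,270), (585,398), (465,478). The three grey carriers are at scene (311,222), (361,258) and (404,243), and at top (548,273), (473,291) and (461,340). Look-alikes are orange at top (516,342) and green at top (472,397), plus the blue rack at scene (267,57). I choose the three grey ones with white caps.

```bash
cat > h.py <<'E'
from station import *
import numpy as np, cv2
from scipy.spatial.transform import Rotation as Ro
from scipy.optimize import least_squares
def cam(name,s=None):
    p=camera_params(name); f=210/np.tan(np.radians(p["vfov"])/2)
    K=np.array([[f,0,p["cx"]],[0,f,p["cy"]],[0,0,1]])
    if name=="wrist":
        s=s or observe(); T=np.eye(4); T[:3,:3]=Ro.from_euler('xyz',s["eef_rot"],degrees=True).as_matrix(); T[:3,3]=s["tool_pos"]
        M=np.linalg.inv(T@p["hand_eye"]); return K,M[:3,:3],M[:3,3]
    return K,np.array(p["R"]),np.array(p["t"])
def proj(c,X):
    K,R,t=c; x=(np.atleast_2d(X)@R.T+t)@K.T; return x[:,:2]/x[:,2:]
def onz(c,px,z):
    K,R,t=c; d=np.linalg.solve(K,np.c_[np.atleast_2d(px),np.ones(len(np.atleast_2d(px)))].T).T@R; C=-R.T@t
    return C+d*((z-C[2])/d[:,2])[:,None]
def tri(c1,p1,c2,p2):
    r=least_squares(lambda X:np.r_[(proj(c1,X)-p1).ravel(),(proj(c2,X)-p2).ravel()],[500,0,20]); return r.x,np.sqrt(np.mean(r.fun**2))
def snap(name,fn,box=None,z=1.0):
    s=observe(); im=capture(name); np.savez(f"pics/{fn}.npz",im=im,pos=s["tool_pos"],rot=s["eef_rot"])
    save(im,fn,box,z); return im,s
def save(im,fn,box=None,z=1.0):
    x0,y0,x1,y1=box or (0,0,560,420)
    cv2.imwrite(f"pics/{fn}.png",cv2.resize(np.ascontiguousarray(im[y0:y1,x0:x1,::-1]),None,fx=z,fy=z,interpolation=cv2.INTER_CUBIC))
def load(fn):
    d=np.load(f"pics/{fn}.npz"); return d["im"],cam("wrist",dict(eef_rot=d["rot"],tool_pos=d["pos"]))
def plan(pos,yaw=None):
    s=observe(); R=Ro.from_euler('xyz',s["eef_rot"],degrees=True).as_matrix()
    d=R.T@(np.array(pos)-s["tool_pos"])/200; y0=s["eef_rot"][2]
    t=0 if yaw is None else -(((yaw-y0+90)%180)-90)/180
    print("plan",np.round(d,4),"turn",round(t,4),"| at",np.round(s["tool_pos"],1),np.round(s["eef_rot"],2),"gap",round(s["finger_gap"],1),"t",round(s["time_s"],1))
def dk(D,p):   # deck (x,y,z,yaw deg) -> world
    a=np.radians(D[2]); p=np.atleast_2d(p).astype(float); c,s=np.cos(a),np.sin(a)
    return np.c_[D[0]+c*p[:,0]-s*p[:,1],D[1]+s*p[:,0]+c*p[:,1],p[:,2]]
E
python3 - <<'E'
from h import *
ct,cs=cam("top"),cam("scene")
pt=np.array([(223,228),(398,243),(386,380),(208,363)])*.7
ps=np.array([(465,478),(365,327),(475,270),(585,398)])*.7
C=[(170,180,15),(170,-180,15),(-110,-180,15),(-110,180,15)]
f=lambda D:np.r_[(proj(ct,dk(D,C))-pt).ravel(),(proj(cs,dk(D,C))-ps).ravel()]
r=least_squares(f,[600,200,-5]);print(r.x,np.round(r.fun,1))
for n,a,b in [("c0",(548,273),(311,222)),("c1",(473,291),(361,258)),("c2",(461,340),(404,243)),("or",(516,342),(377,213)),("gr",(472,397),(437,214)),("box",(441,212),(313,313))]:
    print(n,tri(ct,np.array(a)*.7,cs,np.array(b)*.7))
E
```

```text
[507.63690361 177.11982803  -6.12539677] [-0.3 -0.4 -0.9  0.4 -1.3 -0.2 -0.6  0.2 -0.7  0.1 -1.7 -0.4 -0.4 -2.3
  0.9 -0.7]
c0 (array([ 590.39978152, -328.61973141,   12.2678726 ]), np.float64(0.6927432614228105))
c1 (array([ 556.60975243, -174.44553059,    4.11514661]), np.float64(0.5666849012167919))
c2 (array([ 455.9716532 , -147.13235744,    5.54888041]), np.float64(0.5827444635221576))
or (array([ 450.17776654, -259.95594564,    4.73344278]), np.float64(0.6145346264977577))
gr (array([ 340.34644815, -167.55022932,    4.4025431 ]), np.float64(0.3782598170756302))
box (array([ 720.67452701, -111.30492822,   15.95027436]), np.float64(0.4040192177975827))
```

```bash
python3 - <<'E'
from h import *
D=[507.6,177.1,-6.1]
p=dk(D,[[75,0,230]])[0];print(p);plan(p,83.9)
E
```

```text
[582.17534581 169.13019465 230.        ]
plan [-2.6101 -1.3317 -0.0294] turn 0.4541 | at [142.6 556.7 223.8] [-1.7993e+02 -1.0000e-02  1.6563e+02] gap 94.0 t 0.1
```

Emit:
carry_out:
  series:
    - [[-1,-0.51,0],0]
    - [[-1,-0.51,0],0]
    - [[-1,-0.51,0],0]
    - [[-1,-0.51,0],0]
    - [[-1,-0.51,0],0]

```text
time_s: 0.65
tool_pos: [313.3, 405.9, 224.3]
eef_rot: [-179.9, 0.1, 165.5]
ft_force: [-0.1, 0.1, -0.6]
finger_gap: 94.2
finger_force: 0.0
```

Emit:
carry_out:
  series:
    - [[-1,-0.51,0],0]
    - [[-1,-0.51,0],0]
    - [[-1,-0.51,0],0]
    - [[-1,-0.51,0],0]
    - [[-1,-0.51,0],0]

```text
time_s: 1.15
tool_pos: [482.3, 257.3, 224.1]
eef_rot: [-180.0, 0.1, 165.5]
ft_force: [-0.1, 0.1, -1.0]
finger_gap: 94.3
finger_force: 0.0
```

Emit:
carry_out:
  series:
    - [[-0.61,-0.31,-0.03],0.454]
    - [[-0.61,-0.31,-0.03],0.454]
    - [[-0.61,-0.31,-0.03],0.454]
    - [[-0.61,-0.31,-0.03],0.454]
    - [[-0.61,-0.31,-0.03],0.454]
    - [[-0.61,-0.31,-0.03],0.454]
    - [[-0.61,-0.31,-0.03],0.454]
    - [[-0.61,-0.31,-0.03],0.454]
    - [[-0.61,-0.31,-0.03],0.454]
    - [[-0.61,-0.31,-0.03],0.454]
    - [[-0.61,-0.31,-0.03],0.454]
    - [[-0.61,-0.31,-0.03],0.454]

```text
time_s: 2.35
tool_pos: [582.2, 169.8, 230.2]
eef_rot: [-180.0, 0.0, 84.0]
ft_force: [0.2, -1.2, -1.0]
finger_gap: 93.8
finger_force: 0.0
```

```bash
python3 - <<'E'
from h import *
D=[507.6,177.1,-6.1]
plan(dk(D,[[75,0,230]])[0],83.9)
im,s=snap("wrist","w1",z=1.4)
E
```

```text
plan [-0.0033  0.0002  0.0011] turn 0.0006 | at [582.2 169.8 230.2] [-179.97    0.     84.01] gap 93.8 t 2.4
```

View pics/w1.png

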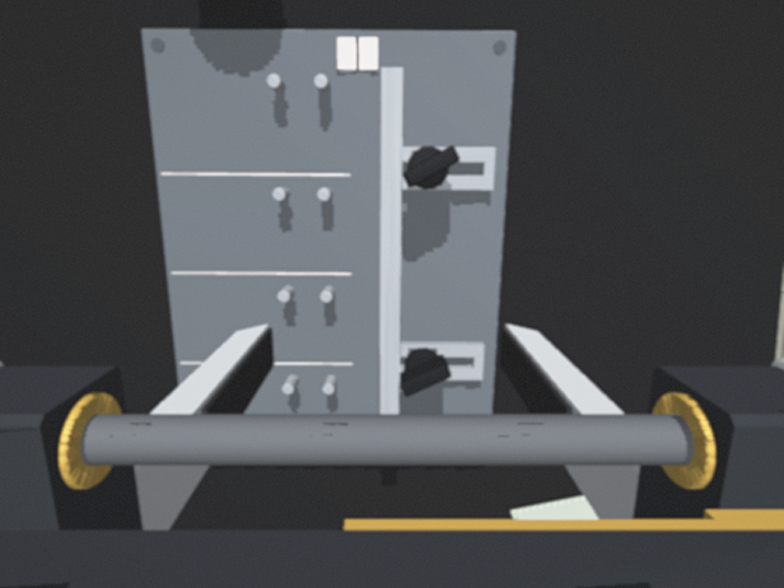

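```bash
python3 - <<'E'
from h import *
im,c=load("w1")
px=np.array([(142,29),(515,31),(274,80),(321,80),(279,194),(323,194),(284,296),(326,296),(289,387),(329,387)])/1.4
P=[(-110,180,15),(170,180,15)]+[(x,y,35) for y in(140,60,-20,-100) for x in(-8,26)]
P=np.array(P,float)
f=lambda D:(proj(c,dk(D,P+[0,0,D[3]]))-px).ravel()
r=least_squares(f,[507,177,-6,0]);D=r.x;print(D);print(np.round(r.fun.reshape(-1,2),1))
def todeck(q,z):
    w=onz(c,np.array(q)/1.4,z+D[3]);a=np.radians(D[2]);d=w[:,:2]-D[:2]
    return np.c_[np.cos(a)*d[:,0]+np.sin(a)*d[:,1],-np.sin(a)*d[:,0]+np.cos(a)*d[:,1]]
print("mark corners/line",todeck([(337,37),(378,37),(378,71),(337,71),(357,37),(358,71)],17).round(1))
print("rail top corners",todeck([(381,67),(403,67),(380,413),(399,413)],45.5).round(1))
print("wing L ends",todeck([(455,153),(411,180)],63).round(1)); print("wing R",todeck([(404,384),(449,365)],63).round(1))
save(im,"w1c",(235,10,365,300),2.05)
E
```

```text
[508.52975363 174.81981962  -6.27493121  -3.4126379 ]
[[-0.5 -0.3]
 [ 0.2 -0.3]
 [-0.   0.7]
 [-0.1  0.9]
 [ 0.2 -0.3]
 [ 0.5 -0.1]
 [ 0.1 -0.6]
 [ 0.2 -0.5]
 [-0.4  0.2]
 [-0.2  0.3]]
mark corners/line [[ 36.6 174.4]
 [ 67.2 174.5]
 [ 67.2 151.1]
 [ 36.1 150.9]
 [ 51.5 174.5]
 [ 52.  151. ]]
rail top corners [[  69.8  147.3]
 [  85.2  147.4]
 [  69.5 -117.9]
 [  85.3 -117.8]]
wing L ends [[121.4  88.6]
 [ 91.2  70.3]]
wing R [[ 88.3 -83.8]
 [122.7 -67.9]]
```

View pics/w1c.png

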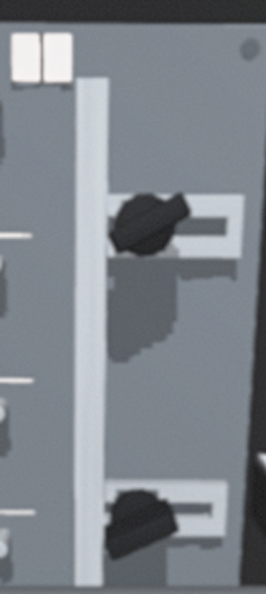

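Tab line is at pixel col 357 (deck x≈51.8) and the rail face at col ~380.5 (deck x≈69.6). Knob wings are near (433,167) and (426,374), about 30° off deck x. The rail must move about 17.8 mm.

```bash
echo 'D=[508.5,174.8,-6.27]' >> h.py; python3 - <<'E'
from h import *
plan(dk(D,[[77.5,20,42]])[0],83.73)
E
```

```text
plan [0.0845 0.0189 0.9412] turn 0.0015 | at [582.3 169.8 230.3] [-179.98    0.     83.99] gap 93.9 t 2.4
```

Emit:
carry_out:
  series:
    - [[0.0845,0.019,0.6],0.0015]
    - [[0.0845,0.019,0.6],0.0015]
    - [[0.0845,0.019,0.6],0.0015]
    - [[0.0845,0.019,0.6],0.0015]
    - [[0.0845,0.019,0.75],0.0015]
    - [[0.0845,0.019,0.85],0.0015]
    - [[0.0845,0.019,0.94],0.0015]
    - [[0.0845,0.019,0.94],0.0015]
  claw: 0.5

```text
time_s: 3.2
tool_pos: [587.4, 185.9, 41.9]
eef_rot: [-179.9, 0.0, 83.7]
ft_force: [-0.5, 0.0, 0.1]
finger_gap: 47.2
finger_force: 0.0
```

Emit:
carry_out:
  series:
    - [[0,0,0],0]
    - [[0,0,0],0]
    - [[0,0,0],0]
    - [[0,0,0],0]
    - [[0,0,0],0]
    - [[0,0,0],0]
    - [[0,0,0],0]
    - [[0,0,0],0]
  claw: 0

```text
time_s: 4.0
tool_pos: [587.3, 186.4, 43.3]
eef_rot: [-180.0, -0.0, 83.6]
ft_force: [-2.4, -0.2, 5.8]
finger_gap: 16.1
finger_force: 30.0
```

```bash
python3 - <<'E'
from h import *
plan(dk(D,[[77.5-17.8,20,42]])[0],83.73); s=observe();print(s["ft_force"],s["torque"],s["finger_force"])
E
```

```text
plan [-0.0009 -0.0866  0.0068] turn -0.0005 | at [587.3 186.4  43.3] [-1.7995e+02 -1.0000e-02  8.3640e+01] gap 16.1 t 4.0
[-2.40282932 -0.18328147  5.77999557] [0.03517097 0.63698984 0.01781286] 30.001466274261475
```

Emit:
carry_out:
  series:
    - [[0,-0.03,0],0]
    - [[0,-0.06,0],0]
    - [[0,-0.08,0],0]
    - [[0,-0.089,0],0]
    - [[0,-0.089,0],0]
    - [[0,-0.089,0],0]

```text
time_s: 4.6
tool_pos: [570.7, 188.3, 43.4]
eef_rot: [179.9, -0.0, 83.6]
ft_force: [3.4, -1.6, 6.5]
finger_gap: 15.8
finger_force: 30.0
```

```bash
python3 - <<'E'
from h import *
im,s=snap("wrist","w2",z=1.4); print(s["ft_force"],s["finger_gap"]); save(im,"w2c",(190,0,340,180),3.3)
E
```

```text
[ 3.42696162 -1.60951393  6.5128052 ] 15.830353431479015
```

View pics/w2c.png

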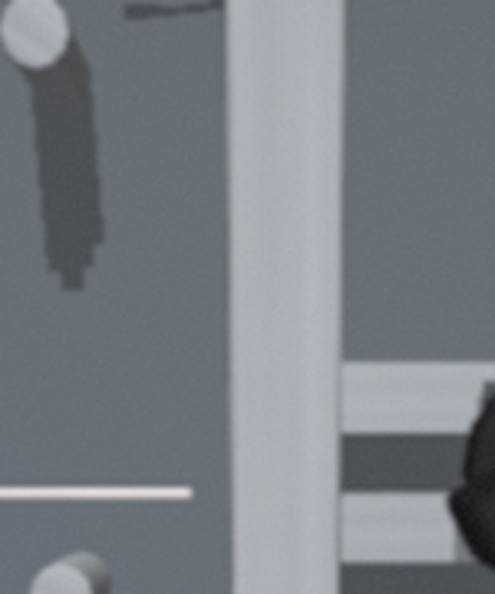

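Emit:
carry_out:
  series:
    - [[0,0,0],0]
    - [[0,0,0],0]
    - [[0,0,0],0]
    - [[0,0,-0.1],0]
    - [[0,0,-0.25],0]
    - [[0.4,0,-0.25],0]
    - [[0.4,0,-0.25],0]
    - [[0.4,0,-0.25],0]
    - [[0.4,0,-0.25],0]
  claw: 0.4

```text
time_s: 5.55
tool_pos: [578.0, 267.9, 91.6]
eef_rot: [-179.9, 0.1, 83.7]
ft_force: [0.6, -0.1, 0.2]
finger_gap: 37.3
finger_force: 0.0
```

```bash
python3 - <<'E'
from h import *
im,s=snap("wrist","w3",z=1.4); plan(s["tool_pos"])
E
```

```text
plan [ 0.0037 -0.0006  0.0002] turn 0 | at [578.1 267.1  91.7] [-1.7988e+02  8.0000e-02  8.3680e+01] gap 37.5 t 5.6
```

View pics/w3.png

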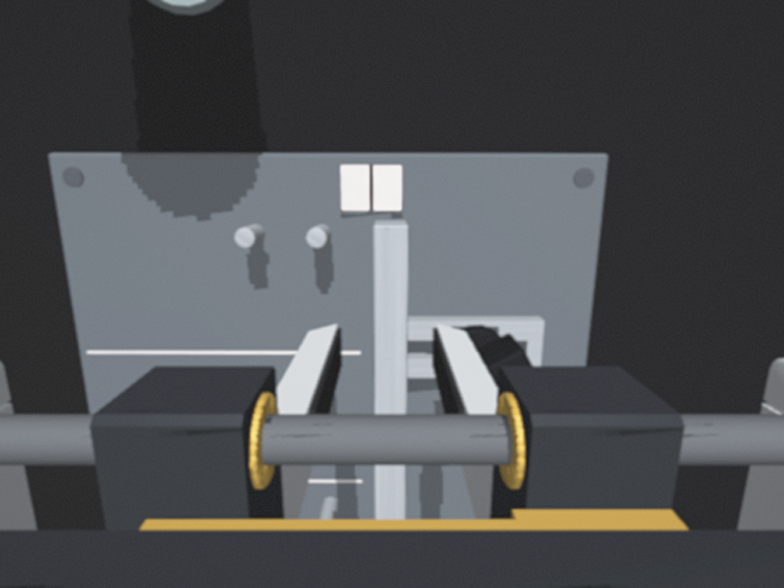

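Now the tab line is at col 371 and the rail's top face edge at col ~374.5, in the 1.4x picture. I'll measure both at subpixel level.

```bash
cat >> h.py <<'E'
def edges(fn):
    im,c=load(fn); g=im.mean(2); a=np.radians(D[2])
    L=[]; 
    return im,c,g
def deckxy(c,q,z):
    w=onz(c,q,z);a=np.radians(D[2]);d=w[:,:2]-np.array(D[:2])
    return np.c_[np.cos(a)*d[:,0]+np.sin(a)*d[:,1],-np.sin(a)*d[:,0]+np.cos(a)*d[:,1]]
E
python3 - <<'E'
from h import *
im,c,g=edges("w3")
rows=range(125,146); L=[]
for r in rows:
    p=220-np.minimum(g[r,255:276],220); p[p<25]=0; L.append(((np.arange(255,276)*p).sum()/p.sum(),r))
R=[];R2=[]
for r in range(170,225):
    d=np.diff(g[r,258:300]); i=np.arange(258.5,299)
    k=np.argmax(d[:20]); w=np.clip(d[max(k-2,0):k+3],0,None); R.append(((i[max(k-2,0):k+3]*w).sum()/w.sum(),r))
    k=np.argmin(d[20:])+20; w=np.clip(-d[k-2:k+3],0,None); R2.append(((i[k-2:k+3]*w).sum()/w.sum(),r))
print(np.round(L[::5],2),np.round(R[::11],2),np.round(R2[::11],2))
for dz in(0,-3.4):
  print(np.median(deckxy(c,np.array(L),17+dz),0),np.median(deckxy(c,np.array(R),45.5+dz),0),np.median(deckxy(c,np.array(R2),45.5+dz),0))
  print("dowel",deckxy(c,np.array([(245,237),(317,237)])/1.4,35+dz),"corner",deckxy(c,np.array([(51,154),(607,154)])/1.4,15+dz))
E
```

```text
[[264.76 125.  ]
 [264.81 130.  ]
 [264.83 135.  ]
 [264.84 140.  ]
 [264.87 145.  ]] [[266.54 170.  ]
 [266.68 181.  ]
 [266.81 192.  ]
 [266.85 203.  ]
 [266.97 214.  ]] [[290.85 170.  ]
 [290.89 181.  ]
 [290.87 192.  ]
 [290.9  203.  ]
 [290.44 214.  ]]
[ 51.50255165 161.9636556 ] [ 53.44717647 123.45580371] [ 68.78553059 123.45397019]
dowel [[ -7.45115387 140.0459648 ]
 [ 26.56080051 140.03806096]] corner [[-106.98056636  178.94307558]
 [ 168.53055779  178.81596241]]
[ 51.38457768 161.92710589] [ 53.3449873  122.77819699] [ 68.93667018 122.77633318]
dowel [[ -8.50537111 139.66194862]
 [ 26.04106441 139.65392057]] corner [[-109.37729032  179.15108073]
 [ 170.09700674  179.02213906]]
```

Emit:
carry_out:
  series:
    - [[0,-0.25,0],0]
    - [[0,-0.4,0],0]
    - [[0,-0.4,0],0]
    - [[0,-0.4,0],0]

```text
time_s: 6.0
tool_pos: [499.6, 275.7, 92.7]
eef_rot: [180.0, 0.0, 83.6]
ft_force: [0.7, 0.2, 0.2]
finger_gap: 37.8
finger_force: 0.0
```

```bash
python3 - <<'E'
from h import *
im,s=snap("wrist","w4",z=1.4); save(im,"w4c",(300,90,460,220),5)
E
```

```text
(no output)
```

View pics/w4c.png

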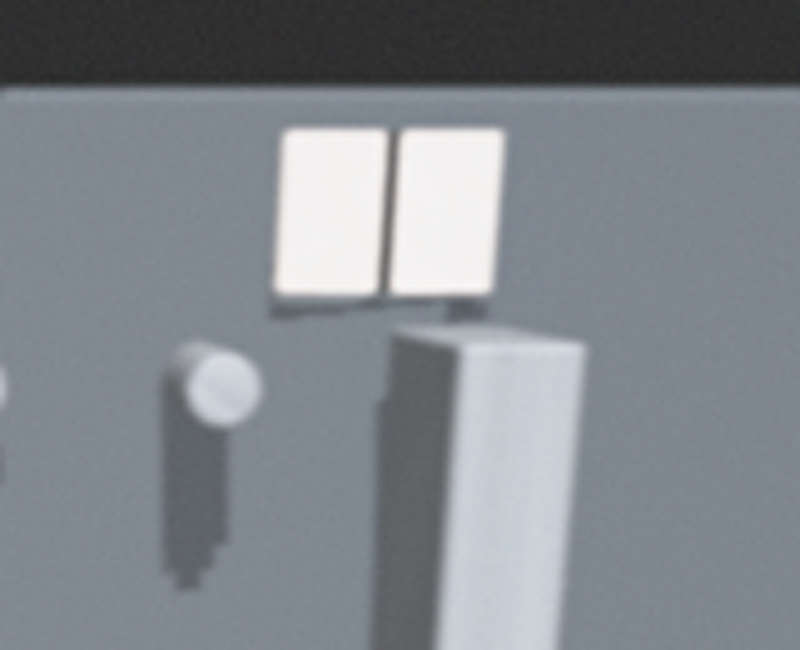

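```bash
python3 - <<'E'
from h import *
im,c=load("w4"); q=lambda u:np.array(u)/5-0.4+[300,90]
for dz in(0,-3.4):
  print(deckxy(c,q([(393,130),(384,295)]),17+dz),deckxy(c,q([(391,331)]),15.5+dz),"top",deckxy(c,q([(459,347),(439,645),(587,345),(556,645)]),45.5+dz), "tab",deckxy(c,q([(281,128),(505,128),(492,296),(274,294)]),17+dz))
E
```

```text
[[ 51.74826711 174.20281327]
 [ 52.01136684 151.63787207]] [[ 53.81340378 146.46836413]] top [[ 53.21112112 146.61185088]
 [ 53.58869842 107.87617817]
 [ 69.27828456 146.82178326]
 [ 68.92325966 107.83437196]] tab [[ 36.1845138  174.50543976]
 [ 67.27852418 174.43511711]
 [ 67.35692373 151.46111512]
 [ 36.38909037 151.81522924]]
[[ 52.7773888  174.35742273]
 [ 53.04428689 151.46671296]] [[ 54.86563779 146.22412876]] top [[ 54.40595539 146.33457699]
 [ 54.78973422 106.96268788]
 [ 70.73701492 146.54795742]
 [ 70.37615889 106.92019503]] tab [[ 36.9889426  174.66441822]
 [ 68.53185518 174.59308033]
 [ 68.61138657 151.28740418]
 [ 37.19647263 151.64663062]]
```

```bash
cat >> h.py <<'E'
def w2d(p):
    a=np.radians(D[2]);d=np.array(p)[:2]-np.array(D[:2]); return np.array([np.cos(a)*d[0]+np.sin(a)*d[1],-np.sin(a)*d[0]+np.cos(a)*d[1]])
E
python3 - <<'E'
from h import *
print(w2d([570.7,188.3])); plan([570.7,188.3,42],83.73)
E
```

```text
[60.35354966 20.21234878]
plan [-0.3962  0.3968  0.2543] turn -0.0008 | at [500.6 275.9  92.8] [ 1.7991e+02 -2.0000e-02  8.3590e+01] gap 37.5 t 6.0
```

Emit:
carry_out:
  series:
    - [[-0.396,0.397,0],-0.0008]
    - [[-0.396,0.397,0],-0.0008]
    - [[-0.396,0.397,0],-0.0008]
    - [[-0.396,0.397,0],-0.0008]
    - [[-0.396,0.397,0.1],-0.0008]
    - [[-0.396,0.397,0.2],-0.0008]
    - [[-0.396,0.397,0.25],-0.0008]
    - [[-0.396,0.397,0.25],-0.0008]
  claw: 0.4

```text
time_s: 6.85
tool_pos: [568.0, 189.6, 41.0]
eef_rot: [-179.8, 0.0, 83.8]
ft_force: [0.0, -0.4, 0.1]
finger_gap: 37.3
finger_force: 0.0
```

Emit:
carry_out:
  series:
    - [[0,0,0],0]
    - [[0,0,0],0]
    - [[0,0,0],0]
    - [[0,0,0],0]
    - [[0,0,0],0]
    - [[0,0,0],0]
    - [[0,0,0],0]
  claw: 0

```text
time_s: 7.55
tool_pos: [570.6, 189.4, 43.4]
eef_rot: [179.9, -0.1, 83.8]
ft_force: [-0.4, 0.2, 6.1]
finger_gap: 15.9
finger_force: 30.0
```

```bash
python3 - <<'E'
from h import *
for i in range(3):
  s=observe();print(w2d(s["tool_pos"]),s["tool_pos"],s["ft_force"],s["finger_gap"]); capture("top")
E
```

```text
[60.15965425 21.27816468] [570.62366629 189.38061655  43.4253257 ] [-0.36562849  0.16760921  6.09099363] 15.88239716417469
[60.1770039 21.272432 ] [570.64028606 189.37302335  43.40639723] [0.64011159 0.68457465 5.89366543] 15.66993588207388
[60.17022863 21.24374809] [570.63041864 189.34525097  43.40410527] [0.37585012 0.94140696 6.26191834] 15.859477362489397
```

Emit:
carry_out:
  series:
    - [[0,-0.006,0],0]
    - [[0,-0.0125,0],0]
    - [[0,-0.0125,0],0]
    - [[0,-0.0125,0],0]
    - [[0,-0.0125,0],0]
    - [[0,-0.0125,0],0]

```text
time_s: 8.3
tool_pos: [569.0, 189.6, 43.4]
eef_rot: [179.8, -0.1, 83.8]
ft_force: [4.2, -0.1, 5.5]
finger_gap: 15.9
finger_force: 30.0
```

```bash
python3 - <<'E'
from h import *
for i in range(2):
  s=observe();print(w2d(s["tool_pos"]),s["tool_pos"],s["ft_force"],s["finger_gap"]); capture("top")
E
```

```text
[58.50238073 21.27321175] [568.97576519 189.55669048  43.41118039] [ 4.23107938 -0.12131782  5.522127  ] 15.949087037006736
[58.52780125 21.27410908] [569.00113165 189.55480618  43.42575283] [4.21367131 0.06951636 6.21033406] 15.81871819567017
```

Emit:
carry_out:
  series:
    - [[0,0,0],0]
    - [[0,0,0],0]
    - [[0,0,0],0]
    - [[0,0,-0.1],0]
    - [[0,0,-0.25],0]
    - [[0.4,-0.39,-0.25],0]
    - [[0.4,-0.39,-0.25],0]
    - [[0.4,-0.39,-0.25],0]
    - [[0.4,-0.39,-0.25],0]
    - [[0.4,-0.39,-0.25],0]
  claw: 0.4

```text
time_s: 9.4
tool_pos: [498.6, 276.8, 92.1]
eef_rot: [180.0, 0.1, 83.8]
ft_force: [1.4, -0.9, -0.2]
finger_gap: 37.6
finger_force: 0.0
```

```bash
python3 - <<'E'
from h import *
im,s=snap("wrist","w5",z=1.4); save(im,"w5c",(300,90,460,220),5);print(s["tool_pos"])
E
```

```text
[498.60255325 276.75638842  92.14379168]
```

View pics/w5c.png

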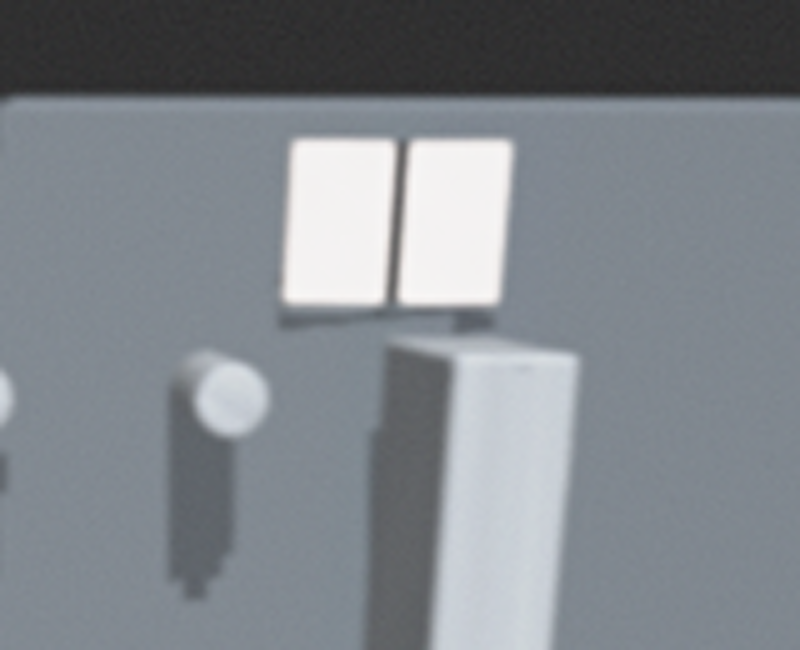

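Line extrapolated to the rail end is at col ~390 and the lower face edge at ~386 (5x crop). After the 1.5 mm height correction that is level with the mark within about 0.1 mm, so I go on to the left knob.

```bash
python3 - <<'E'
from h import *
im,c=load("w5"); q=lambda u:np.array(u)/5-0.4+[300,90]
print(deckxy(c,q([(402,140),(392,304)]),17),deckxy(c,q([(386,343)]),15.5))
print(dk(D,[[105,80,58],[105,-80,58]])); plan(dk(D,[[105,80,58]])[0],24.7); print(observe()["q"][[0,5]])
E
```

```text
[[ 51.50150335 174.00630627]
 [ 51.73124967 151.58314143]] [[ 51.73107116 145.98322221]]
[[621.60902772 242.85400685  58.        ]
 [604.13481023  83.81108269  58.        ]]
plan [-0.1001  0.6273  0.1709] turn 0.3281 | at [499.1 276.4  92.2] [1.7999e+02 4.0000e-02 8.3760e+01] gap 37.8 t 9.4
[22.02119135 28.28396997]
```

Emit:
carry_out:
  series:
    - [[-0.1,0.627,-0.1],-0.672]
    - [[-0.1,0.627,-0.1],-0.672]
    - [[-0.1,0.627,-0.1],-0.672]
    - [[-0.1,0.627,-0.1],-0.672]
    - [[-0.1,0.627,-0.1],-0.672]
    - [[-0.1,0.627,-0.1],-0.672]
    - [[-0.1,0.627,-0.1],-0.672]
    - [[-0.1,0.627,-0.1],-0.672]
    - [[-0.1,0.627,-0.1],-0.672]
    - [[-0.1,0.627,-0.1],-0.672]
    - [[-0.1,0.627,-0.1],-0.672]
    - [[-0.1,0.627,-0.1],-0.672]

```text
time_s: 10.65
tool_pos: [622.0, 241.9, 111.9]
eef_rot: [-180.0, -0.0, -172.9]
ft_force: [0.0, 0.2, 0.8]
finger_gap: 37.4
finger_force: 0.0
```

```bash
python3 - <<'E'
from h import *
plan(dk(D,[[105,80,58]])[0],204.7); print(observe()["q"][[0,5]])
im,s=snap("wrist","w6",z=1.0)
E
```

```text
plan [0.0011 0.0053 0.2697] turn -0.0976 | at [622.  241.9 111.9] [-1.7997e+02 -2.0000e-02 -1.7286e+02] gap 37.4 t 10.7
[ 15.29617122 -81.83255729]
```

View pics/w6.png

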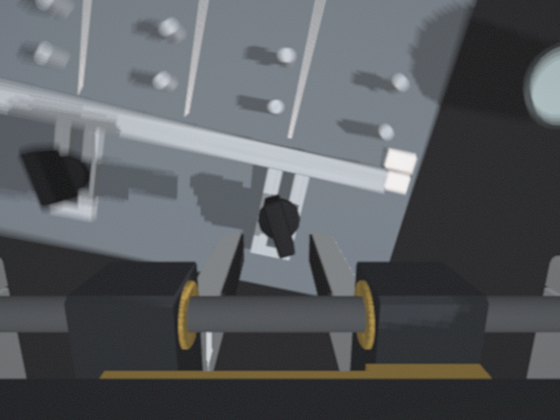

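The left knob wing is at (280,225) between the open fingers, tilted about 17° as planned. I descend and grip it.

Emit:
carry_out:
  series:
    - [[0.001,0.005,0],-0.098]
    - [[0.001,0.005,0],-0.098]
    - [[0.001,0.005,0],-0.098]
    - [[0.001,0.005,0.15],-0.098]
    - [[0.001,0.005,0.23],-0.098]
    - [[0.001,0.005,0.27],-0.098]
    - [[0.001,0.005,0.27],-0.098]

```text
time_s: 11.4
tool_pos: [620.1, 244.0, 57.1]
eef_rot: [180.0, -0.1, -155.6]
ft_force: [-0.3, 0.3, -0.0]
finger_gap: 37.8
finger_force: 0.0
```

Emit:
carry_out:
  series:
    - [[0,0,0],0]
    - [[0,0,0],0]
    - [[0,0,0],0]
    - [[0,0,0],0]
    - [[0,0,0],0]
    - [[0,0,0],0]
  claw: 0

```text
time_s: 12.0
tool_pos: [621.6, 244.1, 59.4]
eef_rot: [-179.9, 0.1, -155.4]
ft_force: [1.0, -3.7, 3.4]
finger_gap: 12.1
finger_force: 30.0
```

```bash
python3 - <<'E'
from h import *
s=observe();print(s["tool_pos"],w2d(s["tool_pos"]),s["eef_rot"],s["ft_force"],s["torque"],s["finger_gap"],s["finger_force"],s["q"])
E
```

```text
[621.56000648 244.13954177  59.44626284] [104.81087376  81.27249141] [-1.79896670e+02  1.03462901e-01 -1.55427941e+02] [ 1.04098136 -3.68265003  3.39673594] [-0.63518295 -0.30979109  0.0264475 ] 12.133278244314175 29.962619841098785 [ 1.55268744e+01  3.03995469e+01  8.72879174e+01 -9.69768429e-02
  6.21941485e+01 -9.89999423e+01]
```

Emit:
carry_out:
  series:
    - [[0,0,0],0.04]
    - [[0,0,0],0.08]
    - [[0,0,0],0.12]
    - [[0,0,0],0.16]
    - [[0,0,0],0.2]
    - [[0,0,0],0.24]
    - [[0,0,0],0.28]
    - [[0,0,0],0.32]
    - [[0,0,0],0.36]
    - [[0,0,0],0.4]
    - [[0,0,0],0.42]

```text
time_s: 13.1
tool_pos: [621.4, 243.2, 59.4]
eef_rot: [-180.0, 0.2, 128.8]
ft_force: [1.2, -5.0, 5.2]
finger_gap: 11.9
finger_force: 30.7
```

```bash
python3 - <<'E'
from h import *
s=observe();print(s["tool_pos"],w2d(s["tool_pos"]),s["eef_rot"],s["ft_force"],s["torque"],s["finger_gap"],s["finger_force"],s["q"])
E
```

```text
[621.40006603 243.2455004   59.43530462] [104.74953174  80.36633024] [-179.99019699    0.18738474  128.84417039] [ 1.21078568 -5.00371675  5.16645757] [-1.07016711 -0.16713667  0.54877122] 11.94911820413314 30.67520320415497 [ 15.50665312  30.3947856   87.2990293   -0.19881875  62.24109621
 -23.24500087]
```

Emit:
carry_out:
  series:
    - [[0,0,0],0.02]
    - [[0,0,0],0.04]
    - [[0,0,0],0.05]
    - [[0,0,0],0.05]

```text
time_s: 13.5
tool_pos: [621.0, 243.7, 59.5]
eef_rot: [180.0, 0.2, 120.1]
ft_force: [-0.8, -5.0, 5.3]
finger_gap: 13.3
finger_force: 36.2
```

```bash
python3 - <<'E'
from h import *
s=observe();print(s["eef_rot"],s["ft_force"],s["torque"],s["finger_gap"],s["finger_force"],s["q"])
E
```

```text
[1.79993252e+02 1.61424935e-01 1.20128897e+02] [-0.82321632 -5.02025754  5.27996835] [-0.86770319 -0.07440018  0.99442038] 13.327979087531515 36.20599742978811 [ 15.54258676  30.38824023  87.30646846  -0.17459114  62.25821701
 -14.50511331]
```

Emit:
carry_out:
  series:
    - [[0,0,0],0.02]
    - [[0,0,0],0.03]
    - [[0,0,0],0.03]
    - [[0,0,0],0.03]

```text
time_s: 13.9
tool_pos: [620.7, 244.0, 59.5]
eef_rot: [180.0, 0.1, 114.8]
ft_force: [-0.3, -4.1, 5.1]
finger_gap: 15.0
finger_force: 40.8
```

```bash
python3 - <<'E'
from h import *
s=observe();print(s["eef_rot"],s["ft_force"],s["torque"],s["finger_gap"],s["finger_force"])
E
```

```text
[1.79996597e+02 1.25250305e-01 1.14782622e+02] [-0.26146292 -4.06619444  5.14008999] [-0.74229246 -0.0270746   1.0185629 ] 14.977770597111157 40.80128151923418
```

Emit:
carry_out:
  series:
    - [[0,0,0],0]
    - [[0,0,0],0]
    - [[0,0,0],0]
    - [[0,0,-0.15],0]
    - [[0,0,-0.27],0]
    - [[0,0,-0.27],0]
  claw: 0.4

```text
time_s: 14.5
tool_pos: [622.7, 246.0, 115.8]
eef_rot: [179.6, 0.0, 114.5]
ft_force: [0.2, -0.1, 1.0]
finger_gap: 37.6
finger_force: 0.0
```

```bash
python3 - <<'E'
from h import *
plan(dk(D,[[105,-80,112]])[0],198.7)
E
```

```text
plan [-0.6988 -0.4215  0.0162] turn -0.4675 | at [622.7 246.  115.8] [1.7961e+02 1.0000e-02 1.1455e+02] gap 37.6 t 14.5
```

Emit:
carry_out:
  series:
    - [[-0.699,-0.421,0.01],-0.4675]
    - [[-0.699,-0.421,0.01],-0.4675]
    - [[-0.699,-0.421,0.01],-0.4675]
    - [[-0.699,-0.421,0.01],-0.4675]
    - [[-0.699,-0.421,0.01],-0.4675]
    - [[-0.699,-0.421,0.01],-0.4675]
    - [[-0.699,-0.421,0.01],-0.4675]
    - [[-0.699,-0.421,0.01],-0.4675]
    - [[-0.699,-0.421,0.01],-0.4675]
    - [[-0.699,-0.421,0.01],-0.4675]
    - [[-0.699,-0.421,0.01],-0.4675]

```text
time_s: 15.6
tool_pos: [601.3, 82.9, 109.1]
eef_rot: [179.9, -0.1, -161.3]
ft_force: [-0.1, 0.1, -0.1]
finger_gap: 37.7
finger_force: 0.0
```

```bash
python3 - <<'E'
from h import *
plan(dk(D,[[105,-80,58]])[0],198.7)
im,s=snap("wrist","w7",z=1.0)
E
```

```text
plan [-0.0155 -0.0004  0.2556] turn -0.0001 | at [601.3  82.9 109.1] [ 1.7993e+02 -1.1000e-01 -1.6132e+02] gap 37.7 t 15.6
```

View pics/w7.png

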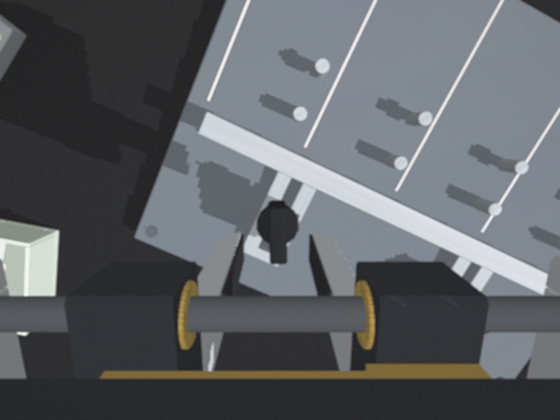

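The right knob wing is at (278,232), upright in the picture and centred between the fingers. The cap box at (25,270) is well below the gripper body.

Emit:
carry_out:
  series:
    - [[-0.0155,0,0.1],0]
    - [[-0.0155,0,0.2],0]
    - [[-0.0155,0,0.255],0]
    - [[-0.0155,0,0.255],0]
    - [[-0.0155,0,0.255],0]

```text
time_s: 16.15
tool_pos: [605.1, 83.7, 59.5]
eef_rot: [180.0, -0.0, -161.3]
ft_force: [0.2, 0.1, -0.3]
finger_gap: 37.8
finger_force: 0.0
```

Emit:
carry_out:
  series:
    - [[0,0,0],0]
    - [[0,0,0],0]
    - [[0,0,0],0]
    - [[0,0,0],0]
    - [[0,0,0],0]
    - [[0,0,0],0]
  claw: 0

```text
time_s: 16.75
tool_pos: [605.0, 85.1, 60.1]
eef_rot: [179.9, 0.1, -161.3]
ft_force: [-1.8, 3.8, 3.8]
finger_gap: 12.3
finger_force: 30.0
```

Emit:
carry_out:
  series:
    - [[0,0,0],0.04]
    - [[0,0,0],0.08]
    - [[0,0,0],0.12]
    - [[0,0,0],0.16]
    - [[0,0,0],0.2]
    - [[0,0,0],0.24]
    - [[0,0,0],0.28]
    - [[0,0,0],0.32]
    - [[0,0,0],0.36]
    - [[0,0,0],0.4]
    - [[0,0,0],0.42]

```text
time_s: 17.85
tool_pos: [604.7, 83.1, 60.1]
eef_rot: [-179.9, 0.1, 123.1]
ft_force: [-1.8, -0.1, 3.6]
finger_gap: 12.9
finger_force: 32.5
```

```bash
python3 - <<'E'
from h import *
s=observe();print(w2d(s["tool_pos"]),s["eef_rot"],s["ft_force"],s["torque"],s["finger_gap"],s["finger_force"],s["q"])
E
```

```text
[105.64279643 -80.69001979] [-1.79938134e+02  7.68264433e-02  1.23073156e+02] [-1.76508938 -0.06302236  3.62507215] [0.0814336  0.4107771  0.64076897] 12.915760107864834 32.547710398212075 [  1.35186409  26.20633126  95.08169773  -0.11452037  58.72425152
 -31.66178553]
```

Emit:
carry_out:
  series:
    - [[0,0,0],0.02]
    - [[0,0,0],0.04]
    - [[0,0,0],0.06]
    - [[0,0,0],0.075]
    - [[0,0,0],0.075]
    - [[0,0,0],0.075]

```text
time_s: 18.45
tool_pos: [605.4, 82.3, 60.1]
eef_rot: [-180.0, 0.2, 109.9]
ft_force: [-1.1, -3.1, 6.0]
finger_gap: 16.1
finger_force: 46.5
```

```bash
python3 - <<'E'
from h import *
s=observe();print(w2d(s["tool_pos"]),s["eef_rot"],s["ft_force"],s["torque"],s["finger_gap"],s["finger_force"],s["q"])
E
```

```text
[106.37880732 -81.33463827] [-179.99594019    0.18169879  109.85881831] [-1.10916195 -3.09798366  6.03806952] [-0.57981642  0.29235237  1.27287172] 16.097291010014622 46.51334695110563 [  1.3286492   26.22020833  95.05700703  -0.20320022  58.66904926
 -18.42458381]
```

Emit:
carry_out:
  series:
    - [[0,0,0],0]
    - [[0,0,0],0]
    - [[0,0,0],0]
    - [[0,0,-0.15],0]
    - [[0,0,-0.4],0]
    - [[0,0,-0.65],0]
    - [[0,0,-0.75],0]
    - [[0,0,-0.75],0]
  claw: 0.5

```text
time_s: 19.25
tool_pos: [607.2, 84.1, 213.2]
eef_rot: [179.6, 0.1, 109.6]
ft_force: [0.3, -0.4, -0.2]
finger_gap: 46.8
finger_force: 0.0
```

```bash
python3 - <<'E'
from h import *
im,s=snap("wrist","w8",z=1.0)
plan([520,-180,200],173.7)
E
```

```text
plan [-1.0997 -0.8456  0.0497] turn -0.3562 | at [605.6  83.9 210.3] [1.7985e+02 1.0000e-02 1.0959e+02] gap 46.9 t 19.3
```

View pics/w8.png

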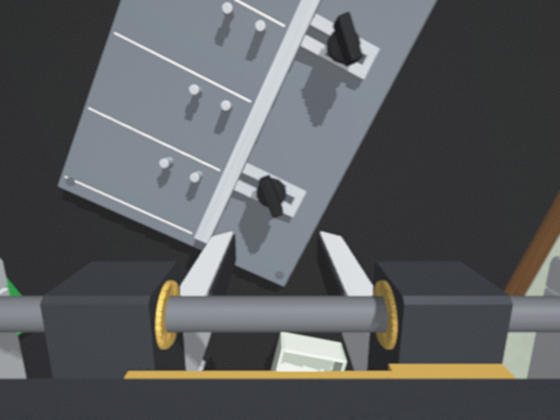

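Both wings have turned by the same amount, left at (346,38) and right at (271,195), and I felt a firm stop of 1 N m on each. The rail is straight. Next are the carriers.

Emit:
carry_out:
  series:
    - [[-0.55,-0.42,0.02],-0.178]
    - [[-0.55,-0.42,0.02],-0.178]
    - [[-0.55,-0.42,0.02],-0.178]
    - [[-0.55,-0.42,0.02],-0.178]
    - [[-0.55,-0.42,0.02],-0.178]

```text
time_s: 19.8
tool_pos: [561.0, -49.0, 202.7]
eef_rot: [-179.9, -0.3, 141.5]
ft_force: [1.2, -0.7, -0.1]
finger_gap: 47.1
finger_force: 0.0
```

```bash
python3 - <<'E'
from h import *
plan([510,-180,200],173.7)
E
```

```text
plan [-0.2087 -0.6712  0.0135] turn -0.179 | at [561.  -49.  202.7] [-179.89   -0.28  141.47] gap 47.1 t 19.8
```

Emit:
carry_out:
  series:
    - [[-0.209,-0.671,0.0],-0.179]
    - [[-0.209,-0.671,0.0],-0.179]
    - [[-0.209,-0.671,0.0],-0.179]
    - [[-0.209,-0.671,0.0],-0.179]
    - [[-0.209,-0.671,0.0],-0.179]
    - [[-0.209,-0.671,0.0],-0.179]

```text
time_s: 20.4
tool_pos: [512.2, -178.2, 204.2]
eef_rot: [179.9, -0.1, 173.6]
ft_force: [1.3, 0.5, -0.0]
finger_gap: 47.1
finger_force: 0.0
```

```bash
python3 - <<'E'
from h import *
im,s=snap("wrist","w9",z=1.4); print(s["tool_pos"],s["eef_rot"])
E
```

```text
[ 512.2192402  -178.15428024  204.21800026] [ 1.79898537e+02 -1.04925753e-01  1.73633365e+02]
```

View pics/w9.png

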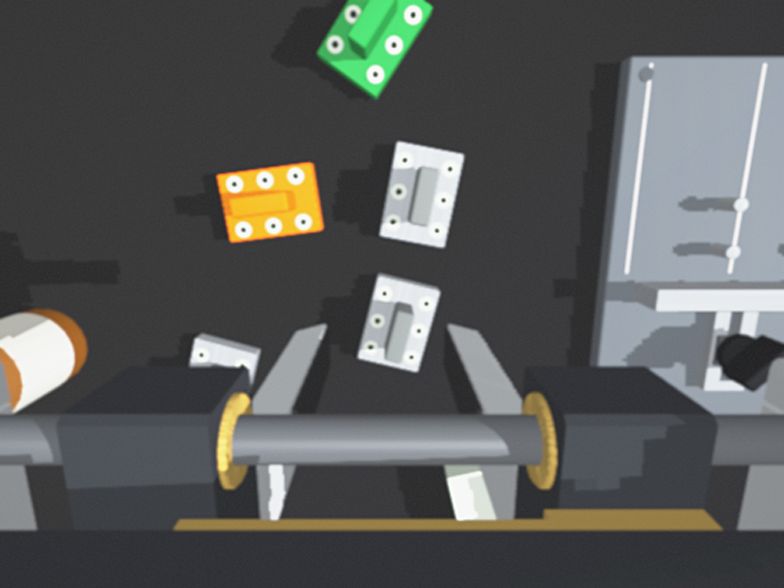

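The two near grey carriers are at (422,195) and (399,323), with the third at (225,355) partly hidden by the gripper. Orange (270,202) and green (375,40) are the look-alikes. This close view confirms the choice.

```bash
python3 - <<'E'
from h import *
im,c=load("w9")
for q in ([(398,141),(464,154),(445,247),(380,235)],[(380,274),(440,290),(418,372),(358,357)]):
    w=onz(c,np.array(q)/1.4,14)[:,:2]
    e=[np.linalg.norm(w[i]-w[(i+1)%4]) for i in range(4)]
    d=(w[0]-w[3])+(w[1]-w[2]); print("centre",w.mean(0),"sides",np.round(e,1),"ang",np.degrees(np.arctan2(d[1],d[0])), "deck",w2d(w.mean(0)))
h=onz(c,np.array([[(413,168),(437,166),(429,222),(412,222)]]).reshape(-1,2)/1.4,46);print(h.mean(0))
# auto plate masks
hsv=cv2.cvtColor(im,cv2.COLOR_RGB2HSV); m=((hsv[...,2]>95)&(hsv[...,1]<60)).astype(np.uint8)
n,l,st,ce=cv2.connectedComponentsWithStats(m)
for i in range(1,n):
    if st[i,4]>400: print(st[i],ce[i]*1.4)
E
```

```text
centre [ 458.64855699 -146.15988727] sides [49.4 69.6 50.7 69.7] ang 163.1393560634838 deck [ -14.49997746 -324.48446228]
centre [ 556.8756467  -173.67926809] sides [48.7 70.7 50.6 70.9] ang 159.6074089634677 deck [  86.14504269 -341.1114702 ]
[ 457.46386834 -147.78259669   46.        ]
[  426    40   134   257 28459] [697.85028989 224.8738255 ]
[ 271  100   61   78 3472] [420.86854839 193.89112903]
[ 255  195   60   71 2968] [398.15707547 322.44669811]
[   0  223   53   74 2616] [ 33.64120795 357.13646789]
[ 179  231   55   66 1715] [287.66122449 373.26938776]
[ 319  231   55   66 1735] [485.25129683 373.17383285]
[ 135  238   52   37 1021] [223.76826641 353.89422135]
[  166   297   222    75 10025] [394.77332668 454.47756608]
[   0  299   45   80 2416] [ 22.85662252 466.55405629]
[ 509  300   51   79 2895] [755.49899827 469.20552677]
```

```bash
python3 - <<'E'
from h import *
plan([452.9,-144.4,36],163.1)
E
```

```text
plan [0.313  0.1329 0.8432] turn 0.059 | at [ 512.4 -177.9  204.5] [ 1.7992e+02 -8.0000e-02  1.7373e+02] gap 46.9 t 20.4
```

Emit:
carry_out:
  series:
    - [[0.313,0.133,0.4],0.059]
    - [[0.313,0.133,0.5],0.059]
    - [[0.313,0.133,0.65],0.059]
    - [[0.313,0.133,0.75],0.059]
    - [[0.313,0.133,0.83],0.059]
    - [[0.313,0.133,0.843],0.059]
    - [[0.313,0.133,0.843],0.059]

```text
time_s: 21.15
tool_pos: [453.2, -145.3, 36.6]
eef_rot: [180.0, -0.0, 163.3]
ft_force: [-1.0, -0.4, 1.1]
finger_gap: 47.3
finger_force: 0.0
```

Emit:
carry_out:
  series:
    - [[0,0,0],0]
    - [[0,0,0],0]
    - [[0,0,0],0]
    - [[0,0,0],0]
    - [[0,0,0],0]
    - [[0,0,0],0]
    - [[0,0,0],0]
  claw: 0

```text
time_s: 21.85
tool_pos: [453.3, -145.6, 37.3]
eef_rot: [179.9, 0.0, 163.2]
ft_force: [0.8, 3.9, 5.7]
finger_gap: 13.5
finger_force: 30.0
```

Emit:
carry_out:
  series:
    - [[0,0,-0.03],0]
    - [[0,0,-0.1],0]
    - [[0,0,-0.2],0]
    - [[0,0,-0.25],0]
    - [[0,0,-0.25],0]
    - [[0,0,-0.25],0]

```text
time_s: 22.45
tool_pos: [452.3, -146.2, 86.3]
eef_rot: [-180.0, -0.1, 163.2]
ft_force: [-0.0, 0.5, -5.7]
finger_gap: 13.6
finger_force: 30.0
```

```bash
python3 - <<'E'
from h import *
print(dk(D,[[-4,-136,80],[10.8,-130,51]])); plan(dk(D,[[-4,-136,80]])[0],173.73); print(observe()["ft_force"])
E
```

```text
[[489.67084203  40.05036991  80.        ]
 [505.03759567  44.39811445  51.        ]]
plan [0.0894 0.9454 0.0316] turn -0.0582 | at [ 452.3 -146.2   86.3] [-1.7999e+02 -6.0000e-02  1.6325e+02] gap 13.6 t 22.4
[-0.00780654  0.51914403 -5.657969  ]
```

Emit:
carry_out:
  series:
    - [[0.022,0.2,0],-0.015]
    - [[0.045,0.42,0],-0.03]
    - [[0.067,0.64,0],-0.05]
    - [[0.0894,0.86,0],-0.058]
    - [[0.0894,0.945,0.03],-0.058]
    - [[0.0894,0.945,0.03],-0.058]
    - [[0.0894,0.945,0.03],-0.058]

```text
time_s: 23.15
tool_pos: [489.2, 39.8, 79.8]
eef_rot: [-179.9, -0.2, 173.8]
ft_force: [-0.7, 0.0, -4.9]
finger_gap: 13.7
finger_force: 30.0
```

```bash
python3 - <<'E'
from h import *
plan(dk(D,[[-4,-136,51]])[0],173.73); im,s=snap("wrist","w10",z=1.4); print(s["ft_force"],w2d(s["tool_pos"]))
E
```

```text
plan [-0.0025  0.0016  0.1441] turn 0.0002 | at [489.2  39.8  79.8] [-1.7995e+02 -1.5000e-01  1.7377e+02] gap 13.7 t 23.1
[-0.6503169   0.02071332 -4.87959587] [  -4.41605292 -136.28760963]
```

View pics/w10.png

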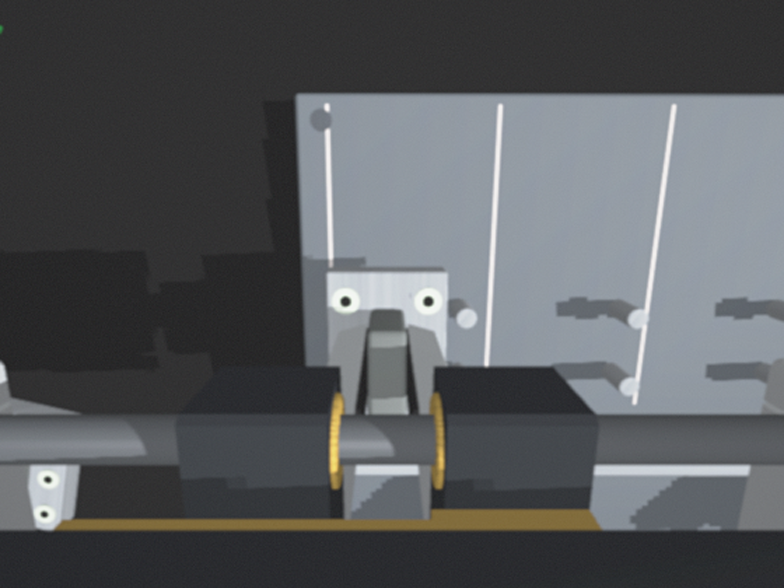

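The carrier hangs level and square in the grip over lane 3 (plate edge at row 270, cols 328–447). The dowel at (467,318) stays clear, so I lower it.

Emit:
carry_out:
  series:
    - [[0,0,0.08],0]
    - [[0,0,0.12],0]
    - [[0,0,0.13],0]
    - [[0,0,0.136],0]
    - [[0,0,0.138],0]
    - [[0,0,0.138],0]

```text
time_s: 23.8
tool_pos: [490.6, 39.8, 53.6]
eef_rot: [180.0, 0.0, 173.7]
ft_force: [0.4, 0.1, -4.7]
finger_gap: 13.8
finger_force: 30.0
```

```bash
python3 - <<'E'
from h import *
s=observe();plan(dk(D,[[10.8,-130,51]])[0],173.73);print(s["ft_force"],s["torque"],w2d(s["tool_pos"]))
E
```

```text
plan [-0.0693  0.031   0.0131] turn -0.0003 | at [490.6  39.8  53.6] [1.7999e+02 4.0000e-02 1.7367e+02] gap 13.8 t 23.8
[ 0.43814421  0.11145796 -4.69816514] [ 0.0157928   0.04816919 -0.06233402] [  -3.0590722  -136.18417458]
```

Emit:
carry_out:
  series:
    - [[0,0,0.004],0]
    - [[0,0,0.008],0]
    - [[0,0,0.008],0]

```text
time_s: 24.1
tool_pos: [490.6, 39.9, 52.3]
eef_rot: [180.0, 0.1, 173.7]
ft_force: [-0.8, 0.3, 2.1]
finger_gap: 14.0
finger_force: 30.0
```

Emit:
carry_out:
  series:
    - [[-0.02,0,0],0]
    - [[-0.04,0,0],0]
    - [[-0.055,0,0],0]
    - [[-0.065,0,0],0]
    - [[-0.075,0,0],0]
    - [[-0.075,0,0],0]

```text
time_s: 24.7
tool_pos: [500.2, 39.0, 52.0]
eef_rot: [-180.0, -0.5, 173.7]
ft_force: [-3.6, -0.2, 2.3]
finger_gap: 13.7
finger_force: 30.0
```

```bash
python3 - <<'E'
from h import *
s=observe();print(s["ft_force"],s["torque"],w2d(s["tool_pos"]))
E
```

```text
[-3.58822456 -0.21000353  2.28348478] [0.1529727  1.10908299 0.02122341] [   6.58387185 -135.90454303]
```

Emit:
carry_out:
  series:
    - [[0,0,0],0]
    - [[0,0,0],0]
    - [[0,0,0],0]

```text
time_s: 25.0
tool_pos: [501.6, 38.8, 52.0]
eef_rot: [180.0, -0.4, 173.7]
ft_force: [-6.7, -0.0, 6.9]
finger_gap: 13.7
finger_force: 30.0
```

```bash
python3 - <<'E'
from h import *
s=observe();print(s["ft_force"],s["torque"],w2d(s["tool_pos"]),s["finger_gap"])
im=capture("wrist");np.savez("pics/w11.npz",im=im,pos=s["tool_pos"],rot=s["eef_rot"])
c=cam("wrist",s); g=im.mean(2)
# carrier far (-x) edge: predicted pixel for edge at deck x = X, top z=29
for X in(-20,-26): print(X,proj(c,dk(D,[[X,-136,29],[X,-160,29],[X,-112,29]])).round(1))
print(g[150:240:2,275].round(0)); print(g[150:240:2,250].round(0))
E
```

```text
[-6.70131463e+00 -3.73875307e-03  6.91693681e+00] [0.21837572 1.54528062 0.03864016] [   8.02343246 -135.89986931] 13.681932904916772
-20 [[277.3 197.7]
 [235.3 197.8]
 [319.4 197.7]]
-26 [[277.3 187.3]
 [235.  187.4]
 [319.7 187.3]]
[147. 149. 149. 150. 148. 149. 148. 149. 150. 148. 147. 149. 149. 149.
 147. 149. 148. 149. 148. 125. 111. 165. 212. 213. 212. 213. 212. 213.
 213. 214. 214. 214. 213. 207. 145.  86.  84.  88.  85.  86.  85.  88.
 120. 145. 155.]
[146. 147. 147. 147. 147. 147. 149. 146. 147. 148. 148. 148. 148. 147.
 148. 148. 147. 147. 149. 137. 112. 162. 204. 208. 207. 207. 207. 229.
 243. 244. 229. 157. 161. 227. 239. 197. 161. 150. 150. 152. 150. 152.
 146. 140. 140.]
```

Emit:
carry_out:
  series:
    - [[0,0,-0.006],0]
    - [[0,0,-0.006],0]
    - [[-0.01,0,-0.006],0]
    - [[-0.02,0,-0.006],0]
    - [[-0.02,0,-0.006],0]
    - [[-0.02,0,-0.006],0]

```text
time_s: 25.65
tool_pos: [505.8, 38.3, 52.0]
eef_rot: [180.0, -0.4, 173.7]
ft_force: [-5.8, 0.9, -0.1]
finger_gap: 13.8
finger_force: 30.0
```

```bash
cat >> h.py <<'E'
def edge(y=-136,z=29,lo=None,name=None):
    """deck x of carrier's -x top edge seen by wrist cam at deck y's around y"""
    s=observe(); im=capture("wrist"); c=cam("wrist",s); g=im.mean(2); X=np.arange(-45,10,.25); out=[]
    for yy in y+np.array([-20,-16,-4,0,4,16,20]):
        p=proj(c,dk(D,np.c_[X,0*X+yy,0*X+z])).astype(np.float32)
        v=cv2.remap(g.astype(np.float32),p[None,:,0],p[None,:,1],cv2.INTER_LINEAR)[0]
        out.append(X[np.argmax(np.convolve(v,[1]*4+[-1]*4,'same'))])
    print("edge x",np.array(out),"ft",np.round(s["ft_force"],1),"tq",np.round(s["torque"],2),"tcp deck",np.round(w2d(s["tool_pos"]),2),round(s["tool_pos"][2],1),"rot",np.round(s["eef_rot"],2),"gap",round(s["finger_gap"],1),"t",round(s["time_s"],1))
E
python3 -c "
from h import *
edge()"
```

```text
edge x [-45. -45. -45. -45. -45. -45. -45.] ft [-5.8  0.9 -0.1] tq [0.24 1.27 0.04] tcp deck [  12.2  -136.01] 52.0 rot [180.    -0.43 173.68] gap 13.8 t 25.6
```

Emit:
carry_out:
  series:
    - [[-0.005,0,-0.002],0]
    - [[-0.01,0,-0.002],0]
    - [[-0.01,0,-0.002],0]
    - [[-0.01,0,-0.002],0]

```text
time_s: 26.1
tool_pos: [505.9, 38.3, 52.1]
eef_rot: [-180.0, -0.6, 173.7]
ft_force: [-8.9, 1.9, 1.6]
finger_gap: 13.8
finger_force: 30.0
```

```bash
sed -i "s/X\[np.argmax(np.convolve(v,\[1\]\*4+\[-1\]\*4,'same'))\]/X[np.argmax(np.convolve(v,[1]*4+[-1]*4,'valid'))+4]/" h.py
python3 -c "
from h import *
edge()"
```

```text
edge x [ -5.25  -5.25 -19.   -19.   -19.    -4.5  -19.  ] ft [-8.9  1.9  1.6] tq [ 0.24  1.62 -0.03] tcp deck [  12.33 -136.  ] 52.1 rot [-180.     -0.64  173.69] gap 13.8 t 26.1
```

Emit:
carry_out:
  series:
    - [[0.005,0.01,0],0]
    - [[0.005,0.02,0],0]
    - [[0.005,0.03,0],0]
    - [[0.005,0.04,0],0]
    - [[0.005,0.045,0],0]
    - [[0.005,0.045,0],0]

```text
time_s: 26.75
tool_pos: [506.6, 44.7, 52.1]
eef_rot: [-179.7, -0.6, 173.8]
ft_force: [-7.6, -5.8, 0.5]
finger_gap: 13.7
finger_force: 30.0
```

```bash
python3 -c "
from h import *
edge()"
```

```text
edge x [-18.5 -19.  -19.  -19.  -19.  -19.  -19. ] ft [-7.6 -5.8  0.5] tq [-1.29  1.56 -0.13] tcp deck [  12.28 -129.58] 52.1 rot [-179.72   -0.55  173.8 ] gap 13.7 t 26.8
```

Emit:
carry_out:
  series:
    - [[-0.005,0.01,0],0]
    - [[-0.005,0.015,0],0]
    - [[-0.005,0.015,0],0]
    - [[-0.005,0.015,0],0]

```text
time_s: 27.2
tool_pos: [506.7, 45.5, 52.2]
eef_rot: [-179.5, -0.7, 173.9]
ft_force: [-10.2, -12.4, 2.0]
finger_gap: 13.5
finger_force: 30.0
```

```bash
python3 -c "
from h import *
edge()"
```

```text
edge x [-27.5  -19.   -19.   -19.   -19.   -18.75 -18.75] ft [-10.2 -12.4   2. ] tq [-2.46  2.01 -0.15] tcp deck [  12.34 -128.68] 52.2 rot [-179.49   -0.66  173.88] gap 13.5 t 27.2
```

Emit:
carry_out:
  series:
    - [[0.01,-0.018,0],0]
    - [[0.01,-0.018,0],0]
    - [[0.01,-0.018,0],0]

```text
time_s: 27.55
tool_pos: [506.6, 45.2, 52.1]
eef_rot: [-179.9, -0.4, 173.7]
ft_force: [-6.9, -3.1, -2.7]
finger_gap: 13.9
finger_force: 30.0
```

Emit:
carry_out:
  series:
    - [[0,0,0],0]
    - [[0,0,0],0]
    - [[0,0,0],0]
    - [[0,0,0],0]
  claw: 0.22

```text
time_s: 27.95
tool_pos: [511.3, 46.3, 53.8]
eef_rot: [180.0, 0.1, 173.7]
ft_force: [0.5, -0.9, 0.6]
finger_gap: 20.6
finger_force: 0.0
```

```bash
python3 -c "
from h import *
edge(-130)"
```

```text
edge x [-19.    -5.25 -19.   -18.75 -19.    -5.   -18.75] ft [ 0.5 -0.9  0.6] tq [0.01 0.06 0.04] tcp deck [  16.86 -127.44] 53.8 rot [1.7998e+02 1.4000e-01 1.7369e+02] gap 20.6 t 27.9
```

Emit:
carry_out:
  series:
    - [[0,-0.008,0],0]
    - [[0,-0.008,-0.05],0]
    - [[0,-0.008,-0.2],0]
    - [[0,-0.008,-0.4],0]
    - [[0,-0.008,-0.6],0]
    - [[0,-0.008,-0.7],0]
    - [[0,-0.008,-0.7],0]

```text
time_s: 28.7
tool_pos: [512.2, 44.5, 197.3]
eef_rot: [180.0, 0.5, 173.7]
ft_force: [-0.2, 0.0, -0.4]
finger_gap: 21.0
finger_force: 0.0
```

```bash
cat >> h.py <<'E'
def find(fn="tmp"):
    im,s=snap("wrist",fn); c=cam("wrist",s); hsv=cv2.cvtColor(im,cv2.COLOR_RGB2HSV)
    m=((hsv[...,2]>95)&(hsv[...,1]<60)).astype(np.uint8)
    for k in cv2.findContours(m,cv2.RETR_EXTERNAL,cv2.CHAIN_APPROX_NONE)[0]:
        if cv2.contourArea(k)<900: continue
        k=k[:,0,:].astype(float)
        w=onz(c,k,14)[:,:2].astype(np.float32); (cx,cy),(a,b),t=cv2.minAreaRect(w)
        if a<b: a,b,t=b,a,t-90
        if 60<a<85 and 42<b<65: print("carrier?",round(cx,1),round(cy,1),"size",round(a,1),round(b,1),"axis",round((t+90)%180-90,1),"px",k.mean(0).round(0))
E
python3 -c "
from h import *
edge(-130,29);plan([512,-178,204],173.7)"
```

```text
edge x [-19.25  -6.   -19.25 -19.5  -19.25  -5.75 -19.25] ft [-0.2  0.  -0.4] tq [-0.   -0.02  0.01] tcp deck [  17.92 -129.11] 197.3 rot [179.96   0.48 173.69] gap 21.0 t 28.7
plan [-0.1289 -1.1054 -0.0453] turn -0.0001 | at [510.7  44.6 194.9] [179.98   0.22 173.69] gap 20.5 t 28.8
```

Emit:
carry_out:
  series:
    - [[-0.08,-0.7,-0.02],0]
    - [[-0.08,-0.7,-0.02],0]
    - [[-0.08,-0.7,-0.02],0]
    - [[-0.08,-0.7,-0.02],0]
  claw: 0.5

```text
time_s: 29.15
tool_pos: [509.7, -100.6, 195.4]
eef_rot: [-179.9, -0.2, 173.4]
ft_force: [0.2, 1.5, 0.3]
finger_gap: 46.4
finger_force: 0.0
```

Emit:
carry_out:
  series:
    - [[-0.24,-0.65,0],0]
    - [[-0.24,-0.65,0],0]
    - [[-0.24,-0.65,0],0]
    - [[-0.24,-0.65,0],0]
    - [[-0.24,-0.65,0],0]

```text
time_s: 29.65
tool_pos: [542.9, -230.0, 195.2]
eef_rot: [179.8, -0.2, 173.6]
ft_force: [0.0, 0.1, -0.2]
finger_gap: 46.8
finger_force: 0.0
```

```bash
python3 -c "
from h import *
find('w12');plan([556.9,-173.7,100],159.6)"
```

```text
plan [-0.0408  0.2819  0.4789] turn 0.0783 | at [ 542.9 -229.1  195.7] [179.85  -0.19 173.69] gap 47.2 t 29.7
```

```bash
python3 -c "
from h import *
im,c=load('w12'); hsv=cv2.cvtColor(im,cv2.COLOR_RGB2HSV)
m=((hsv[...,2]>95)&(hsv[...,1]<60)).astype(np.uint8)
for k in cv2.findContours(m,cv2.RETR_EXTERNAL,cv2.CHAIN_APPROX_NONE)[0]:
  if cv2.contourArea(k)<500: continue
  print(cv2.boundingRect(k),cv2.contourArea(k))
print('pred',proj(c,[[556.9,-173.7,14],[590,-328,14]]).round(0))
q=lambda x,y,a:proj(c,[[x,y,14]])
"
```

```text
(401, 297, 84, 48) 2694.5
(0, 259, 153, 120) 7592.5
(0, 192, 88, 78) 2333.0
(166, 163, 222, 209) 17934.5
(467, 0, 93, 379) 23731.5
pred [[330. 202.]
 [192. 246.]]
```

Emit:
carry_out:
  series:
    - [[-0.23,-0.1,0],0]
    - [[-0.23,-0.1,0],0]
    - [[-0.23,-0.1,0],0]

```text
time_s: 30.0
tool_pos: [587.4, -253.9, 196.2]
eef_rot: [179.9, -0.1, 173.8]
ft_force: [-0.5, 0.3, 0.4]
finger_gap: 47.1
finger_force: 0.0
```

```bash
sed -i 's/    m=((hsv\[...,2\]>95)&(hsv\[...,1\]<60)).astype(np.uint8)/&; m[229:]=0/' h.py; python3 -c "
from h import *
find('w13');plan([556.9,-173.7,100],159.6)"
```

```text
carrier? 589.6 -327.0 size 71.8 53.5 axis -22.6 px [208. 200.]
carrier? 556.9 -175.3 size 72.5 54.0 axis -20.6 px [349. 156.]
plan [0.1913 0.3811 0.4846] turn 0.0788 | at [ 586.8 -253.8  196.7] [ 1.7992e+02 -1.0000e-01  1.7378e+02] gap 47.0 t 30.1
```

```bash
python3 -c "
from h import *
plan([551.3,-172.1,36],159.6)"
```

```text
plan [0.2195 0.3856 0.8046] turn 0.0788 | at [ 586.8 -253.8  196.7] [ 1.7992e+02 -1.0000e-01  1.7378e+02] gap 47.0 t 30.1
```

Emit:
carry_out:
  series:
    - [[0.2195,0.386,0.2],0.079]
    - [[0.2195,0.386,0.35],0.079]
    - [[0.2195,0.386,0.5],0.079]
    - [[0.2195,0.386,0.65],0.079]
    - [[0.2195,0.386,0.75],0.079]
    - [[0.2195,0.386,0.8],0.079]
    - [[0.2195,0.386,0.8],0.079]
    - [[0.2195,0.386,0.8],0.079]

```text
time_s: 30.85
tool_pos: [552.7, -174.1, 38.4]
eef_rot: [180.0, 0.1, 159.5]
ft_force: [0.4, -0.0, 0.4]
finger_gap: 46.7
finger_force: 0.0
```

Emit:
carry_out:
  series:
    - [[0,0,0],0]
    - [[0,0,0],0]
    - [[0,0,0],0]
    - [[0,0,0],0]
    - [[0,0,0],0]
    - [[0,0,0],0]
    - [[0,0,0],0]
  claw: 0

```text
time_s: 31.55
tool_pos: [552.6, -173.7, 37.6]
eef_rot: [179.9, 0.0, 159.5]
ft_force: [1.4, 4.0, 3.8]
finger_gap: 13.6
finger_force: 30.0
```

Emit:
carry_out:
  series:
    - [[0,0,-0.03],0]
    - [[0,0,-0.1],0]
    - [[0,0,-0.2],0]
    - [[0,0,-0.25],0]
    - [[0,0,-0.25],0]
    - [[0,0,-0.25],0]

```text
time_s: 32.15
tool_pos: [551.6, -174.2, 86.7]
eef_rot: [-180.0, -0.1, 159.5]
ft_force: [-0.7, -0.6, -2.3]
finger_gap: 13.8
finger_force: 30.0
```

```bash
python3 - <<'E'
from h import *
plan(dk(D,[[-4,-57,88]])[0],173.73); print(observe()["ft_force"])
E
```

```text
plan [ 0.7631  1.2774 -0.006 ] turn -0.0792 | at [ 551.6 -174.2   86.7] [-1.7999e+02 -6.0000e-02  1.5947e+02] gap 13.8 t 32.1
[-0.65488757 -0.57146923 -2.30799763]
```

```bash
python3 - <<'E'
from h import *
print(dk(D,[[-70,-200,80],[-70,-57,80]])); plan(dk(D,[[-70,-200,80]])[0],173.73);plan(dk(D,[[-70,-57,80]])[0],173.73)
E
```

```text
[[417.07594882 -16.35868504  80.        ]
 [432.6935307  125.78592842  80.        ]]
plan [0.9068 0.5032 0.0344] turn -0.0792 | at [ 551.6 -174.2   86.7] [-1.7999e+02 -6.0000e-02  1.5947e+02] gap 13.8 t 32.1
plan [1.0829 1.1961 0.0344] turn -0.0792 | at [ 551.6 -174.2   86.7] [-1.7999e+02 -6.0000e-02  1.5947e+02] gap 13.8 t 32.1
```

Emit:
carry_out:
  series:
    - [[0.2,0.11,0],-0.02]
    - [[0.4,0.22,0],-0.04]
    - [[0.6,0.33,0.01],-0.06]
    - [[0.8,0.44,0.02],-0.079]
    - [[0.907,0.503,0.03],-0.079]
    - [[0.907,0.503,0.03],-0.079]
    - [[0.907,0.503,0.03],-0.079]

```text
time_s: 32.85
tool_pos: [417.5, -16.2, 80.9]
eef_rot: [-180.0, 0.0, 173.8]
ft_force: [0.7, 0.2, -3.9]
finger_gap: 13.8
finger_force: 30.0
```

```bash
python3 - <<'E'
from h import *
plan(dk(D,[[-70,-57,80]])[0],173.73);plan(dk(D,[[-4,-57,80]])[0],173.73); print(observe()["ft_force"])
E
```

```text
plan [0.0017 0.7141 0.0044] turn 0.0002 | at [417.5 -16.2  80.9] [-1.7998e+02  1.0000e-02  1.7376e+02] gap 13.8 t 32.9
plan [-0.3283  0.7139  0.0045] turn 0.0002 | at [417.5 -16.2  80.9] [-1.7998e+02  1.0000e-02  1.7376e+02] gap 13.8 t 32.9
[ 0.68546347  0.23352978 -3.93166528]
```

Emit:
carry_out:
  series:
    - [[0,0.22,0],0]
    - [[0,0.44,0],0]
    - [[0,0.64,0],0]
    - [[-0.05,0.714,0],0]
    - [[-0.2,0.714,0],0]
    - [[-0.328,0.714,0],0]
    - [[-0.328,0.714,0.05],0]
    - [[-0.328,0.714,0.1],0]
    - [[-0.328,0.714,0.13],0]
    - [[-0.328,0.714,0.14],0]
    - [[-0.328,0.714,0.14],0]
    - [[-0.328,0.714,0.14],0]

```text
time_s: 34.05
tool_pos: [498.3, 118.4, 53.3]
eef_rot: [180.0, 0.0, 173.7]
ft_force: [0.1, -0.1, -2.5]
finger_gap: 14.1
finger_force: 30.0
```

```bash
python3 -c "
from h import *
edge(-57)"
```

```text
edge x [-20.5  -20.5  -34.25 -34.5  -34.5  -19.75 -34.25] ft [ 0.1 -0.1 -2.5] tq [0.01 0.02 0.04] tcp deck [ -4.01 -57.2 ] 53.3 rot [1.7999e+02 2.0000e-02 1.7368e+02] gap 14.1 t 34.0
```

Emit:
carry_out:
  series:
    - [[0,0,0.003],0]
    - [[-0.02,0,0.003],0]
    - [[-0.04,0,0.003],0]
    - [[-0.06,0,0.003],0]
    - [[-0.07,0,0.003],0]
    - [[-0.08,0,0.003],0]
    - [[-0.09,0,0.003],0]
    - [[-0.09,0,0.003],0]
    - [[-0.09,0,0.003],0]
    - [[-0.09,0,0.003],0]

```text
time_s: 35.1
tool_pos: [513.9, 116.7, 52.7]
eef_rot: [180.0, -0.3, 173.7]
ft_force: [-5.8, 1.2, 3.2]
finger_gap: 13.8
finger_force: 30.0
```

```bash
python3 -c "
from h import *
edge(-57)"
```

```text
edge x [ -5.    -5.   -19.   -19.   -19.    -4.25 -18.75] ft [-5.8  1.2  3.2] tq [0.24 0.92 0.01] tcp deck [ 11.67 -57.14] 52.7 rot [180.    -0.28 173.67] gap 13.8 t 35.1
```

Now y: about 7 mm to the dowels, plus press.

Emit:
carry_out:
  series:
    - [[-0.005,0.012,0],0]
    - [[-0.005,0.024,0],0]
    - [[-0.005,0.036,0],0]
    - [[-0.005,0.045,0],0]
    - [[-0.005,0.055,0],0]
    - [[-0.005,0.06,0],0]
    - [[-0.005,0.06,0],0]
    - [[-0.005,0.06,0],0]

```text
time_s: 35.95
tool_pos: [514.7, 124.7, 52.9]
eef_rot: [-179.6, -0.4, 173.8]
ft_force: [-8.5, -9.0, 8.2]
finger_gap: 13.6
finger_force: 30.0
```

```bash
python3 -c "
from h import *
edge(-50)"
```

```text
edge x [-19.    -5.   -19.   -19.   -18.75  -4.5  -18.75] ft [-8.5 -9.   8.2] tq [-1.85  1.32 -0.24] tcp deck [ 11.67 -49.1 ] 52.9 rot [-179.58   -0.41  173.8 ] gap 13.6 t 36.0
```

Emit:
carry_out:
  series:
    - [[0.008,-0.012,-0.004],0]
    - [[0.008,-0.012,-0.004],0]
    - [[0.008,-0.012,-0.004],0]

```text
time_s: 36.3
tool_pos: [514.8, 124.9, 53.2]
eef_rot: [-179.8, -0.2, 173.7]
ft_force: [-4.6, -4.0, 1.0]
finger_gap: 13.8
finger_force: 30.0
```

Emit:
carry_out:
  series:
    - [[0,0,0],0]
    - [[0,0,0],0]
    - [[0,0,0],0]
    - [[0,0,0],0]
  claw: 0.22

```text
time_s: 36.7
tool_pos: [517.8, 126.3, 53.8]
eef_rot: [180.0, 0.1, 173.7]
ft_force: [0.0, -0.1, 0.4]
finger_gap: 20.8
finger_force: 0.0
```

Emit:
carry_out:
  series:
    - [[0,-0.008,0],0]
    - [[0,-0.008,-0.05],0]
    - [[0,-0.008,-0.2],0]
    - [[0,-0.008,-0.4],0]
    - [[0,-0.008,-0.6],0]
    - [[0,-0.008,-0.72],0]
    - [[0,-0.008,-0.72],0]

```text
time_s: 37.4
tool_pos: [519.3, 124.8, 202.2]
eef_rot: [179.9, 0.5, 173.7]
ft_force: [0.5, -0.5, -0.2]
finger_gap: 20.5
finger_force: 0.0
```

```bash
python3 -c "
from h import *
edge(-50);plan([586.8,-270,197],173.7)"
```

```text
edge x [-19.25  -6.   -19.25 -19.25 -19.25  -5.5  -19.25] ft [ 0.5 -0.5 -0.2] tq [-0.03 -0.02  0.01] tcp deck [ 16.2  -48.56] 202.2 rot [179.87   0.53 173.69] gap 20.5 t 37.4
plan [-0.5597 -1.9229  0.0137] turn -0.0001 | at [517.8 124.6 199.7] [179.93   0.27 173.69] gap 20.7 t 37.5
```

Now back to the last carrier.

Emit:
carry_out:
  series:
    - [[-0.28,-0.96,0],0]
    - [[-0.28,-0.96,0],0]
    - [[-0.28,-0.96,0],0]
    - [[-0.28,-0.96,0],0]
    - [[-0.28,-0.96,0],0]
  claw: 0.5

```text
time_s: 37.95
tool_pos: [551.4, -78.3, 195.4]
eef_rot: [-179.9, -0.1, 173.3]
ft_force: [0.6, 1.7, 1.1]
finger_gap: 47.0
finger_force: 0.0
```

Emit:
carry_out:
  series:
    - [[-0.28,-0.96,0],0]
    - [[-0.28,-0.96,0],0]
    - [[-0.28,-0.96,0],0]
    - [[-0.28,-0.96,0],0]
    - [[-0.28,-0.96,0],0]
    - [[-0.28,-0.96,0],0]

```text
time_s: 38.55
tool_pos: [584.9, -269.2, 195.3]
eef_rot: [179.8, -0.2, 173.6]
ft_force: [-0.1, 0.2, 0.9]
finger_gap: 47.2
finger_force: 0.0
```

```bash
python3 -c "
from h import *
find('w14');plan([590,-328,36],159.6)"
```

```text
carrier? 588.9 -326.6 size 70.0 53.4 axis -22.6 px [222. 201.]
plan [-0.0609 -0.2974  0.7979] turn 0.0782 | at [ 584.9 -268.   195.8] [179.84  -0.18 173.67] gap 47.1 t 38.6
```

```bash
python3 -c "
from h import *
ct,cs=cam('top'),cam('scene')
print(tri(ct,np.array([636,288])*.7,cs,np.array([285,139])*.7), onz(cs,np.array([[296,178]])*.7,50), onz(ct,np.array([[603,296]])*.7,30))
plan([584,-324.5,36],157.5)"
```

```text
(array([ 544.89913329, -465.46747014,  141.67008143]), np.float64(0.19371071223155734)) [[ 554.46885873 -433.52812367   50.        ]] [[ 541.81596586 -436.47537761   30.        ]]
plan [-0.0291 -0.2833  0.7981] turn 0.0899 | at [ 584.9 -268.   195.8] [179.84  -0.18 173.67] gap 47.1 t 38.6
```

Emit:
carry_out:
  series:
    - [[-0.029,-0.283,0.2],0.09]
    - [[-0.029,-0.283,0.35],0.09]
    - [[-0.029,-0.283,0.5],0.09]
    - [[-0.029,-0.283,0.65],0.09]
    - [[-0.029,-0.283,0.75],0.09]
    - [[-0.029,-0.283,0.795],0.09]
    - [[-0.029,-0.283,0.795],0.09]
    - [[-0.029,-0.283,0.795],0.09]

```text
time_s: 39.4
tool_pos: [586.1, -325.7, 39.5]
eef_rot: [-180.0, 0.1, 157.6]
ft_force: [0.4, 0.7, 0.2]
finger_gap: 47.0
finger_force: 0.0
```

Emit:
carry_out:
  series:
    - [[0,0,0],0]
    - [[0,0,0],0]
    - [[0,0,0],0]
    - [[0,0,0],0]
    - [[0,0,0],0]
    - [[0,0,0],0]
    - [[0,0,0],0]
  claw: 0

```text
time_s: 40.1
tool_pos: [585.6, -326.1, 38.8]
eef_rot: [180.0, 0.0, 157.5]
ft_force: [0.5, 2.4, 3.2]
finger_gap: 13.7
finger_force: 30.0
```

Emit:
carry_out:
  series:
    - [[0,0,-0.03],0]
    - [[0,0,-0.1],0]
    - [[0,0,-0.2],0]
    - [[0,0,-0.3],0]
    - [[0,0,-0.3],0]
    - [[0,0,-0.3],0]

```text
time_s: 40.7
tool_pos: [585.2, -326.7, 98.7]
eef_rot: [-180.0, 0.0, 157.5]
ft_force: [-0.6, 0.0, -3.1]
finger_gap: 13.6
finger_force: 30.0
```

```bash
python3 - <<'E'
from h import *
plan(dk(D,[[-70,-210,85]])[0],173.73);print(observe()["ft_force"])
E
```

```text
plan [1.3569 1.0634 0.0674] turn -0.0903 | at [ 585.2 -326.7   98.7] [-1.7998e+02  3.0000e-02  1.5748e+02] gap 13.6 t 40.7
[-0.62620965  0.02809793 -3.13425464]
```

Emit:
carry_out:
  series:
    - [[0.2,0.16,0],-0.02]
    - [[0.38,0.3,0],-0.05]
    - [[0.56,0.44,0],-0.07]
    - [[0.68,0.53,0],-0.09]
    - [[0.68,0.53,0],-0.09]
    - [[0.68,0.53,0],-0.09]

```text
time_s: 41.3
tool_pos: [499.8, -176.0, 97.9]
eef_rot: [-180.0, -0.0, 173.7]
ft_force: [0.4, 0.4, -2.6]
finger_gap: 14.1
finger_force: 30.0
```

```bash
python3 - <<'E'
from h import *
plan(dk(D,[[-70,-210,82]])[0],173.73);print(observe()["ft_force"])
E
```

```text
plan [0.4986 0.6984 0.0797] turn -0.0 | at [ 499.8 -176.    97.9] [-1.7999e+02 -3.0000e-02  1.7373e+02] gap 14.1 t 41.3
[ 0.3738063   0.44056003 -2.63278338]
```

Emit:
carry_out:
  series:
    - [[0.15,0.2,0],0]
    - [[0.3,0.4,0],0]
    - [[0.45,0.6,0.03],0]
    - [[0.4986,0.698,0.06],0]
    - [[0.4986,0.9,0.08],0]
    - [[0.4986,1.0,0.08],0]
    - [[0.4986,1.0,0.08],0]

```text
time_s: 42.0
tool_pos: [424.7, 34.4, 82.3]
eef_rot: [180.0, 0.1, 173.8]
ft_force: [0.8, -0.7, -3.0]
finger_gap: 14.0
finger_force: 30.0
```

```bash
python3 - <<'E'
from h import *
plan(dk(D,[[-70,23,82]])[0],173.73);plan(dk(D,[[-4,23,54.5]])[0],173.73);print(observe()["ft_force"])
E
```

```text
plan [0.0089 0.8584 0.0019] turn 0.0004 | at [424.7  34.4  82.3] [1.7997e+02 6.0000e-02 1.7380e+02] gap 14.0 t 42.0
plan [-0.321   0.8579  0.1398] turn 0.0004 | at [424.7  34.4  82.3] [1.7997e+02 6.0000e-02 1.7380e+02] gap 14.0 t 42.0
[ 0.84391477 -0.68339598 -2.9738194 ]
```

Emit:
carry_out:
  series:
    - [[0,0.22,0],0]
    - [[0,0.44,0],0]
    - [[0,0.66,0],0]
    - [[0,0.858,0],0]
    - [[-0.1,0.858,0],0]
    - [[-0.25,0.858,0],0]
    - [[-0.321,0.858,0],0]
    - [[-0.321,0.858,0.06],0]
    - [[-0.321,0.858,0.11],0]
    - [[-0.321,0.858,0.135],0]
    - [[-0.321,0.858,0.14],0]
    - [[-0.321,0.858,0.14],0]

```text
time_s: 43.2
tool_pos: [504.5, 196.6, 54.1]
eef_rot: [-180.0, -0.1, 173.7]
ft_force: [-0.1, 0.0, -3.8]
finger_gap: 14.0
finger_force: 30.0
```

```bash
python3 -c "
from h import *
edge(23)"
```

```text
edge x [-20.5  -35.   -35.   -35.   -35.   -20.75 -34.75] ft [-0.1  0.  -3.8] tq [ 0.   -0.01 -0.02] tcp deck [-6.32 21.2 ] 54.1 rot [-1.7998e+02 -8.0000e-02  1.7368e+02] gap 14.0 t 43.2
```

Emit:
carry_out:
  series:
    - [[0,0,0.006],0]
    - [[-0.02,0,0.006],0]
    - [[-0.04,0,0.006],0]
    - [[-0.06,0,0.006],0]
    - [[-0.07,0,0.006],0]
    - [[-0.08,0,0.006],0]
    - [[-0.095,0,0.006],0]
    - [[-0.095,0,0.006],0]
    - [[-0.095,0,0.006],0]
    - [[-0.095,0,0.006],0]

```text
time_s: 44.25
tool_pos: [520.7, 195.1, 53.7]
eef_rot: [-180.0, -0.4, 173.7]
ft_force: [-10.5, 1.3, 9.5]
finger_gap: 13.6
finger_force: 30.0
```

```bash
python3 -c "
from h import *
edge(22)"
```

```text
edge x [ -5.  -19.  -19.  -19.  -19.   -4.5 -19. ] ft [-10.5   1.3   9.5] tq [ 0.22  1.64 -0.  ] tcp deck [ 9.88 21.54] 53.7 rot [-179.98   -0.43  173.66] gap 13.6 t 44.2
```

Emit:
carry_out:
  series:
    - [[0,0.012,-0.003],0]
    - [[0,0.024,-0.003],0]
    - [[0,0.036,-0.003],0]
    - [[0,0.048,-0.003],0]
    - [[0,0.06,-0.003],0]
    - [[0,0.068,-0.003],0]
    - [[0,0.068,-0.003],0]
    - [[0,0.068,-0.003],0]

```text
time_s: 45.1
tool_pos: [521.6, 203.9, 53.9]
eef_rot: [-179.5, -0.5, 173.8]
ft_force: [-8.4, -11.2, 9.8]
finger_gap: 13.9
finger_force: 30.0
```

```bash
python3 -c "
from h import *
edge(30)"
```

```text
edge x [-19.    -5.25 -19.   -19.   -18.75  -4.25 -18.5 ] ft [ -8.4 -11.2   9.8] tq [-2.1   1.54 -0.2 ] tcp deck [ 9.83 30.32] 53.9 rot [-179.46   -0.48  173.8 ] gap 13.9 t 45.1
```

Emit:
carry_out:
  series:
    - [[0.008,-0.014,-0.005],0]
    - [[0.008,-0.014,-0.005],0]
    - [[0.008,-0.014,-0.005],0]

```text
time_s: 45.45
tool_pos: [521.7, 204.5, 54.0]
eef_rot: [-179.8, -0.3, 173.7]
ft_force: [-5.2, -3.4, -0.9]
finger_gap: 13.5
finger_force: 30.0
```

Emit:
carry_out:
  series:
    - [[0,0,0],0]
    - [[0,0,0],0]
    - [[0,0,0],0]
    - [[0,0,0],0]
  claw: 0.22

```text
time_s: 45.85
tool_pos: [525.4, 206.0, 55.3]
eef_rot: [179.9, 0.1, 173.7]
ft_force: [-0.2, 0.6, 0.3]
finger_gap: 20.5
finger_force: 0.0
```

Emit:
carry_out:
  series:
    - [[0,-0.008,0],0]
    - [[0,-0.008,-0.05],0]
    - [[0,-0.008,-0.2],0]
    - [[0,-0.008,-0.4],0]
    - [[0,-0.008,-0.6],0]
    - [[0,-0.3,-0.72],0]
    - [[0,-0.4,-0.72],0]
    - [[0,-0.4,-0.72],0]
    - [[0,-0.4,-0.72],0]

```text
time_s: 46.75
tool_pos: [515.7, 125.9, 199.7]
eef_rot: [179.9, 0.1, 173.6]
ft_force: [-1.0, 0.2, -0.0]
finger_gap: 20.6
finger_force: 0.0
```

```bash
python3 - <<'E'
from h import *
for y in(-130,-50,30): edge(y)
im,s=snap("wrist","w15"); c=cam("wrist",s)
# top-down rectified deck at z=29, 4 px/mm : deck x -40..60 (down), y -165..70 (right)
xs=np.arange(-45,35,.3);ys=np.arange(70,-165,-.3)
P=np.array([[x,y,29] for x in xs for y in ys]); p=proj(c,dk(D,P)).astype(np.float32).reshape(len(xs),len(ys),2)
r=cv2.remap(im,p[...,0],p[...,1],cv2.INTER_CUBIC); cv2.imwrite("pics/rect.png",r[:,:,::-1])
np.save("pics/rect.npy",r)
t=capture("top"); cv2.imwrite("pics/tope.png",cv2.resize(t[140:290,130:400,::-1],None,fx=3,fy=3))
a=cv2.resize(r,(790,270)); b=cv2.resize(t[140:280,130:400],(620,321)); z=np.zeros((321,790,3),np.uint8); z[:,:620]=b
cv2.imwrite("pics/final.png",np.vstack([a,z])[:,:,::-1])
E
```

```text
edge x [-18.75  -5.5  -18.75 -18.75 -18.75  -5.   -18.75] ft [-1.   0.2 -0. ] tq [0.   0.01 0.02] tcp deck [ 12.46 -47.86] 199.7 rot [1.7994e+02 7.0000e-02 1.7359e+02] gap 20.6 t 46.8
edge x [-19.    -5.25 -18.75 -19.   -18.75  -5.   -18.75] ft [-0.6 -0.5 -0.4] tq [-0.01  0.03  0.03] tcp deck [ 12.24 -47.28] 199.2 rot [1.7994e+02 2.0000e-02 1.7365e+02] gap 20.7 t 46.8
edge x [-18.5   -5.   -18.75 -18.75 -18.75  -4.75  -4.75] ft [ 0.4 -0.6 -0.5] tq [ 0.01 -0.02  0.02] tcp deck [ 12.15 -46.98] 198.8 rot [ 1.7996e+02 -1.0000e-02  1.7370e+02] gap 20.9 t 46.9
```

View pics/final.png

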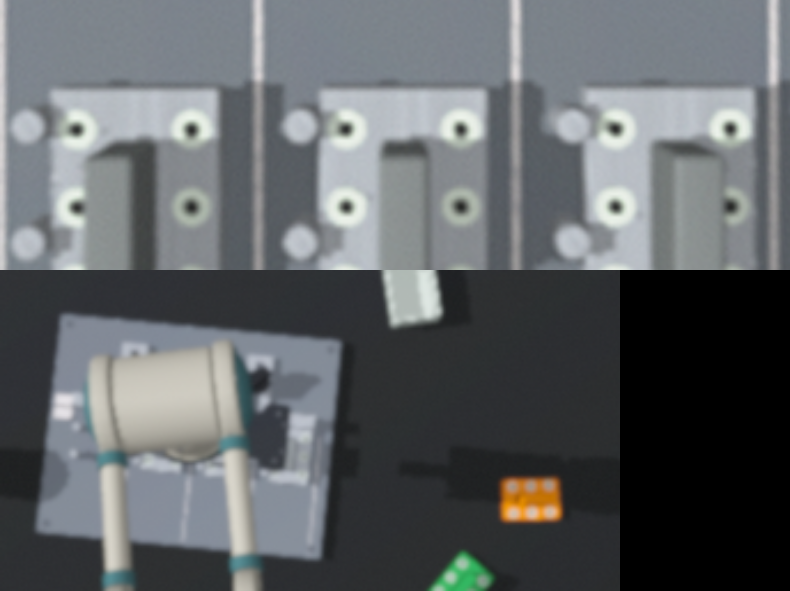

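```bash
python3 - <<'E'
from h import *
im,c=load("w15"); g=im.mean(2).astype(np.float32)
def prof(x,ys,z=29):
    p=proj(c,dk(D,np.c_[0*ys+x,ys,0*ys+z])).astype(np.float32); return cv2.remap(g,p[None,:,0],p[None,:,1],cv2.INTER_LINEAR)[0]
for L in(30,-50,-130):
    for nm,y0 in(("-y",L-25),("+y",L+25)):
        ys=np.arange(y0-5,y0+5,.1); o=[]
        for x in(-16,-15,-14,-5,0,5,8,10,12):
            d=np.convolve(prof(x,ys),[1]*6+[-1]*6,'valid'); k=np.argmax(d if nm=="-y" else -d); o.append(ys[k+6])
        print(L,nm,np.round(np.array(o)-y0,1))
    # dowel tops at z=35
    for x in(-8,26):
        o=[]
        for dx in(-2,0,2):
            ys=np.arange(L+20,L+42,.1); v=prof(x+dx,ys,35); d=np.convolve(v,[1]*6+[-1]*6,'valid'); o.append((ys[np.argmax(d)+6]-L-30,ys[np.argmin(d)+6]-L-30))
        print(" dowel",x,np.round(o,1).tolist())
E
```

```text
30 -y [ 0.2  0.2  0.3 -0.3  0.6  0.   0.   0.  -0.7]
30 +y [ 0.5 -0.4 -0.3 -2.7 -0.4  0.   0.2  0.3  0.4]
 dowel -8 [[6.9, 9.1], [-4.8, 9.2], [6.4, 9.3]]
 dowel 26 [[6.7, 8.8], [-5.3, 8.9], [6.9, 9.1]]
-50 -y [-0.2 -0.2 -0.2  0.5  0.4  0.3  0.3  0.2  0.2]
-50 +y [ 0.   0.   0.  -0.9  0.3  0.3  0.4  0.4  0.4]
 dowel -8 [[-4.2, 4.8], [-4.2, 5.5], [-4.1, 4.7]]
 dowel 26 [[11.4, 5.2], [-4.7, 5.4], [-3.7, 4.4]]
-130 -y [ 0.3  0.2  0.2  0.6  0.2 -0.2  0.6  0.4  0.3]
-130 +y [ 0.6  1.5  1.5 -2.9  1.9  1.7  0.7  0.6  0.9]
 dowel -8 [[-3.7, 5.2], [-9.4, 5.2], [-9.4, -6.9]]
 dowel 26 [[-4.0, 6.1], [-4.2, 5.1], [-4.2, 5.0]]
```

```bash
python3 - <<'E'
from h import *
cs,ct=cam("scene"),cam("top")
print("block",onz(cs,np.array([[348,5],[393,5],[372,22]])*.7,5).round(0),"right bit",onz(cs,np.array([[796,310]])*.7,5).round(0))
for n,c in(("scene",cs),("top",ct)):
    im=capture(n); hsv=cv2.cvtColor(im,cv2.COLOR_RGB2HSV); m=((hsv[...,2]>95)&(hsv[...,1]<70)).astype(np.uint8)
    N,l,st,ce=cv2.connectedComponentsWithStats(m)
    for i in range(1,N):
        if 80<st[i,4]<3000: print(n,st[i],onz(c,ce[i:i+1],10)[0,:2].round(0))
E
```

```text
block [[  -13. -1049.     5.]
 [ -127.  -955.     5.]
 [  -15.  -918.     5.]] right bit [[-73. 506.   5.]]
scene [249   0  26  17 282] [ -68. -963.]
scene [341   6  40  41 541] [-306. -567.]
scene [ 530   42   30   67 1048] [-608.  149.]
scene [ 76  69  68  32 280] [ 712. -879.]
scene [194  93  11  11  94] [ 488. -611.]
scene [195 115  22  18 237] [ 541. -474.]
scene [312 149  22  32 188] [347. -73.]
scene [201 202  36  35 735] [ 720. -115.]
scene [402 300  35  36 788] [482. 450.]
scene [   0  312   41  108 2270] [1342.  -35.]
top [552 127   8  21  81] [ 752. -850.]
top [296 132  27  33 728] [ 725. -113.]
top [418 193  20  25 192] [ 543. -451.]
top [438 195  14  14 147] [ 559. -510.]
top [ 95 212  32  27 651] [504. 471.]
top [127 414  42   6 146] [-42. 344.]
```

```bash
python3 -c "
from station import *
print(sign_off())"
```

```text
the job is handed in; nothing more can be done
None
```

The job is handed in: the rail is set to the mark and both knobs are turned to their stops; all three carriers I found are in lanes 1–3, pressed against dowels and fence. The bottle, beaker and cap box were not touched; the judge's result is not shown.

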